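# Pack the tile setter's kit box

### The arm

A 6-joint arm with a two-finger parallel gripper is mounted at the origin on the work surface. World frame = base frame: x ahead of the robot, y to its left, z up, the work surface at z = 0. Lengths are in mm, angles in degrees, forces in N, time in s.
With the tool pointing down it reaches from about 300 to 850 mm from the base axis. Payload 4.2 kg.
Tool frame: the origin (TCP) lies at the very end of the fingers, on their centre line; the grasp point (between the pads) lies 19 mm behind it; z points along the fingers, y is the line along which they close (so a half turn about z gives the same grasp; the last joint's range is limited). The gripper opens to 91 mm and grips with 3 to 60 N. Pads are 32 mm wide; open, the fingers measure 118 mm over their backs; the gripper's body (76 mm by 178 mm) begins 60 mm behind the grasp point.
Start: joints at [-71.906, 18.312, 89.639, -0, 72.044, -1.146], TCP at [189.481, -542.902, 188.876] pointing down, gripper open.
Joint ranges: [-177.97, 177.97], [-48.28, 115.42], [12.27, 149.76], [-77.06, 257.06], [2.81, 150.46], [-146.56, 146.56]. Speed limits (degrees/s): [147.25, 147.25, 180, 180, 180, 180].

### API

Orientations are given as [roll, pitch, yaw] about the fixed x, y, z axes, in that order (R = Rz(yaw) Ry(pitch) Rx(roll)).
In Python, from workcell import env, grab_frame gives the robot as it stands. The module is installed in compiled form; this text tells all that it offers.
- The arm moves only by the tool move_arm, never from a script. Its argument "plan" is a list of rows, each an object of numbers: "tx", "ty", "tz": the shift along the tool's x, y, z in cm; "wx", "wy", "wz": the turn, a rotation vector about the tool's x, y, z in rad. In form: [{"tx": .., "ty": .., "tz": .., "wx": .., "wy": .., "wz": ..}, ...]. A call has 1 to 12 rows; each row shifts and turns the commanded pose from where the row before left it, along the tool's axes as they then stand; what a row does not reach is not made up. A row lasts 1/12 s, in which the tool goes at most 41.7 mm and 7.16 degrees, less where a joint would pass 70% of its speed; a pose out of reach is approached as far as the arm can. A call is refused whole if a number of a shift passes 4.17 or a number of a turn 0.125, either way. A call with a gripper value outside its range is refused whole. "gripper" is the finger opening in cm, from 0 to 9.12, set as the call begins (left out, the last holds). The fingers move at their own pace and stop on an object; "force" is the grip in N (left out, the last holds). Time passes only in rows, so rows that do not move let the fingers close. It gives the time, the measured TCP pose, the force, the opening and the grip force at its end, in the units of the state.
- env.state(): the state, without advancing time (a new reading comes with each control period).
- grab_frame(name): name is "scene" or "top" or "wrist"; returns a dict with "color" (420x560x3 uint8, red, green, blue), "vfov" (degrees; the focal length in pixels is half the picture's height over the tangent of half this angle, whatever the lens; pixels are square), "cx", "cy" (the principal point, pixels), "view" (4x4, takes a point from world to camera coordinates). Camera axes: x right, y up, looking along -z (the intrinsics and any distortion apply to the point x, -y, -z); pixel columns grow to the right and rows downward; lengths in mm; the calibration is good to about 2 mm. A picture is of the moment at which its call begins. There is no depth.
- env.job_done(): hands the job in; it is judged then, once.
The state is a dict: "time_s": time; "qpos": joint angles; "qvel": joint speeds; "effort": joint torques, N m; "ee_pos": TCP position; "ee_rot": TCP orientation; "force": force on the tool from outside, world axes, zero at the start; "torque": the same for the moment, N m; "gripper_width": finger opening in mm; "gripper_force": force on a finger pad.
Only numpy, scipy, OpenCV 4.12 (cv2) and the standard library are available. Lean on these libraries where they do the work, as an engineer would, in place of code of your own. Each camera call takes 0.05 s, during which the arm holds its last target. There are 200 camera calls.

### The job

Finish packing the tile setter's kit box: set the round jar and the square tub side by side into the free half next to the rubbing stone, both upright and fully down on the box floor, lowered in and not dropped. Also take the scriber out of its wooden block and hang it, point down, through the steel eye on the side of the box, so that its collar rests on the eye. The rubbing stone stays flat in the box, and the tile, the tape roll and the bottle stay where they are.

Things in the scene. Friction and masses are not known exactly. Their poses are not given: they have to be found in the camera images.
- box: grey open kit box, screwed to the bench. Outside 130 (its x) x 132 (its y) x 50 high; walls and floor 5 thick, so inside 120 x 122 x 45 deep. Origin: centre of the underside. The stone lies along its -y wall; the +y half is free. The steel eye stands out from the middle of its -y wall (sizes in mm).
- box_in (a point): centre of the box's inner floor, 5 above the bench; axes as the box (sizes in mm).
- eye (a point): centre of the hole of the steel eye, at its top face, 50 above the bench and 83 from the box centre along box -y. Flat ring, 28 outside, hole 14, 6 thick, open below (sizes in mm).
- stone: rubbing stone, grey with a black plastic back, 110 (x) x 60 (y) x 40 high, lying in the box on its floor. Origin: centre of the underside (sizes in mm).
- jar: round white jar with a grey screw lid, a straight cylinder 55 in diameter, 95 high, standing on the bench. Origin: centre of the underside, z up (sizes in mm).
- tub: square white tub with a grey lid, straight sides 52 x 52, 90 high, standing on the bench. Origin: centre of the underside, z up, x and y square to its sides (sizes in mm).
- stand: plain wooden block 60 x 60 x 50 high, fixed to the bench, with a hole 10 wide and 46 deep in the middle of its top, in which the scriber stands. Origin: centre of the underside (sizes in mm).
- scriber: scriber, upright, point down. From the tip (origin) up its z axis: steel shank 7 in diameter and 40 long, with a tapered point; steel collar 22 in diameter, 5 thick (z 40 to 45); round black handle 16 in diameter, 58 long (z 45 to 103) (sizes in mm).
- collar (a point): centre of the underside of the scriber's collar, 40 above its tip (sizes in mm).
- tile: bystander: dark tile offcut 90 x 150 x 10, flat on the bench beyond the box. Origin: centre of the underside (sizes in mm).
- tape: bystander: roll of tape lying flat, 100 outside, 76 inside, 24 high. Origin: centre of the underside (sizes in mm).
- bottle: bystander: clear bottle, 64 in diameter, 130 high, standing. Origin: centre of the underside (sizes in mm).

How it is judged (in metres and radians):
At the end, for the whole second after the job is handed in: Jar and tub inside the box walls, undersides within 5 mm of its floor, tilt under 0.1 rad; stone flat on the box floor in its place; scriber through the eye, collar within 6 mm of the hole centre sideways and 5 mm in height, tilt under 0.12 rad; all at rest (x of jar in the frame of box_in between -0.036 and 0.036 m and y of jar in the frame of box_in between -0.037 and 0.037 m and z of jar in the frame of box_in between -0.005 and 0.005 m and angle between each of jar, tub's own z axis and vertical below 0.1 rad and linear speed of each of jar, tub, scriber below 0.02 m/s and x of tub in the frame of box_in between -0.038 and 0.038 m and y of tub in the frame of box_in between -0.039 and 0.039 m and z of tub in the frame of box_in between -0.005 and 0.005 m and z of stone in the frame of box_in between -0.005 and 0.005 m and angle between stone's own z axis and vertical below 0.08 rad and x of stone in the frame of box_in between -0.01 and 0.01 m and y of stone in the frame of box_in between -0.036 and 0.036 m and horizontal distance between collar and eye below 0.006 m and z of collar in the frame of eye between -0.005 and 0.005 m and angle between scriber's own z axis and vertical below 0.12 rad); the robot touches nothing.
It fails at once if the tile is knocked or moved more than 30 mm (distance of tile from where it was at the start of the episode above 0.03 m).
It fails at once if the tape is knocked or moved more than 30 mm (distance of tape from where it was at the start of the episode above 0.03 m).
It fails at once if the bottle is knocked or moved more than 30 mm (distance of bottle from where it was at the start of the episode above 0.03 m).
It fails at once if the jar is dropped into the box (faster than 0.6 m/s inside it) (x of jar in the frame of box_in between -0.06 and 0.06 m and y of jar in the frame of box_in between -0.06 and 0.06 m and z of jar in the frame of box_in below 0.045 m and linear speed of jar above 0.6 m/s).
It fails at once if the tub is dropped into the box (faster than 0.6 m/s inside it) (x of tub in the frame of box_in between -0.06 and 0.06 m and y of tub in the frame of box_in between -0.06 and 0.06 m and z of tub in the frame of box_in below 0.045 m and linear speed of tub above 0.6 m/s).
It also fails if it takes over 72 s, if anything falls off the work surface, if the arm or the gripper's body presses on something with over 40 N, if the wrist force passes 120 N, or if a joint passes its speed limit or range.

## Working session

There is one attempt and no reset: what is moved stays moved. The work goes in short steps, Python scripts to look and compute and a tool call to move; the robot and the scene stay as the last step left them, time stands still between calls to the robot, and variables do not carry over. Pictures are saved under pics/ and viewed, at most 10 in all, crops included, and the job is handed in when it is done.

Besides the shell and the picture viewer there is one more tool, called after ">>>" as a command line: name --argument value ..., lists and objects as JSON in quotes. move_arm: Moves the arm, as the interface text tells. Its arguments: {"type":"object","properties":{"plan":{"type":"array","items":{"type":"object","properties":{"tx":{"type":"number"},"ty":{"type":"number"},"tz":{"type":"number"},"wx":{"type":"number"},"wy":{"type":"number"},"wz":{"type":"number"}}}},"gripper":{"type":"number"},"force":{"type":"number"}},"required":["plan"]}

```bash
mkdir -p pics; cat > h.py <<'E'
import numpy as np, cv2, pickle
def ray(f,u,v,z):
    h=f['color'].shape[0]; F=h/2/np.tan(np.radians(f['vfov'])/2)
    d=np.array([(u-f['cx'])/F,-(v-f['cy'])/F,-1.]); V=np.array(f['view']); R=V[:3,:3]; c=-R.T@V[:3,3]
    w=R.T@d; return c+w*(z-c[2])/w[2]
def proj(f,p):
    h=f['color'].shape[0]; F=h/2/np.tan(np.radians(f['vfov'])/2); V=np.array(f['view']); q=V[:3,:3]@np.array(p)+V[:3,3]
    return f['cx']+F*q[0]/-q[2], f['cy']-F*q[1]/-q[2]
E
python3 - <<'E'
from workcell import env, grab_frame
import cv2,pickle
s=env.state(); print(s)
for n in ("top","scene"):
    f=grab_frame(n); pickle.dump(f,open(n+'0.pkl','wb')); print({k:v for k,v in f.items() if k!='color'})
    cv2.imwrite(f'pics/{n}0.png',cv2.resize(f['color'][:,:,::-1],(800,600),interpolation=cv2.INTER_CUBIC))
E
```

```text
{'time_s': 0.0, 'qpos': array([-7.19068620e+01,  1.83491596e+01,  8.97061935e+01,  9.98426563e-04,
        7.20438237e+01, -1.14594319e+00]), 'qvel': array([ 0.00798036, -0.02177657, -0.01788679,  0.0131871 , -0.0646565 ,
       -0.00792528]), 'effort': array([-2.28193123e-03, -4.12461233e+01, -2.31975853e+01,  7.24830525e-02,
        4.57292609e-02, -1.45474301e-04]), 'ee_pos': array([ 189.30363415, -542.36134843,  188.04663765]), 'ee_rot': array([-1.79900862e+02, -2.93252265e-03,  1.92387700e+01]), 'force': array([ 0.4004821 , -0.58028256,  0.72170568]), 'torque': array([ 0.00424955, -0.00602403, -0.01917137]), 'gripper_force': 0.0, 'gripper_width': 91.0689229116707}
{'vfov': 56.24881581155015, 'cx': 283.62849767673936, 'cy': 208.85998570604193, 'view': array([[ 2.42235773e-02, -9.99113051e-01, -3.44431485e-02,
         2.64853333e+01],
       [ 9.82861159e-01,  1.75031193e-02,  1.83514532e-01,
        -6.16902833e+02],
       [-1.82748902e-01, -3.82982113e-02,  9.82413399e-01,
        -8.13919609e+02],
       [ 0.00000000e+00,  0.00000000e+00,  0.00000000e+00,
         1.00000000e+00]])}
{'vfov': 44.13031048203413, 'cx': 268.90576388588283, 'cy': 205.9403045412342, 'view': array([[ 5.84066017e-01,  8.11596370e-01,  1.33498765e-02,
        -3.96510454e+02],
       [-4.38651624e-01,  3.01752321e-01,  8.46481122e-01,
         2.10228768e+02],
       [ 6.82972650e-01, -5.00256803e-01,  5.32251342e-01,
        -1.47208832e+03],
       [ 0.00000000e+00,  0.00000000e+00,  0.00000000e+00,
         1.00000000e+00]])}
```

View pics/top0.png

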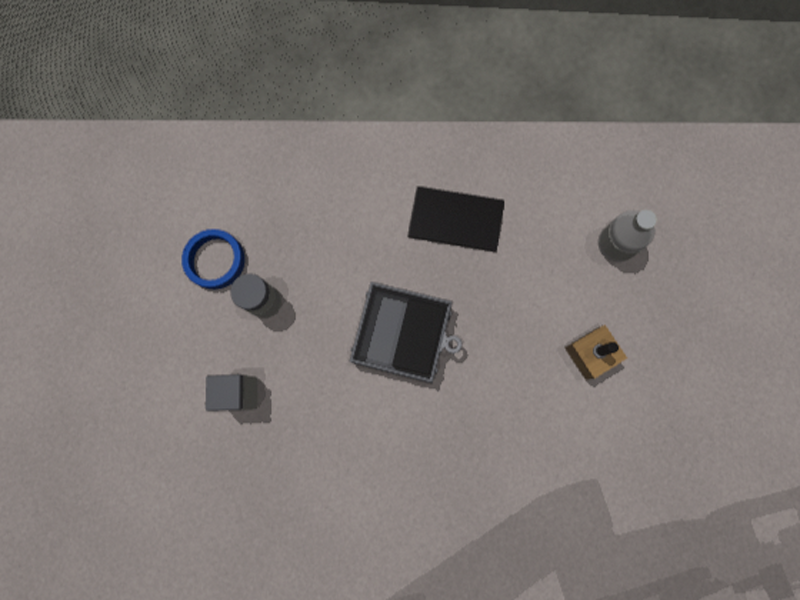

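View pics/scene0.png

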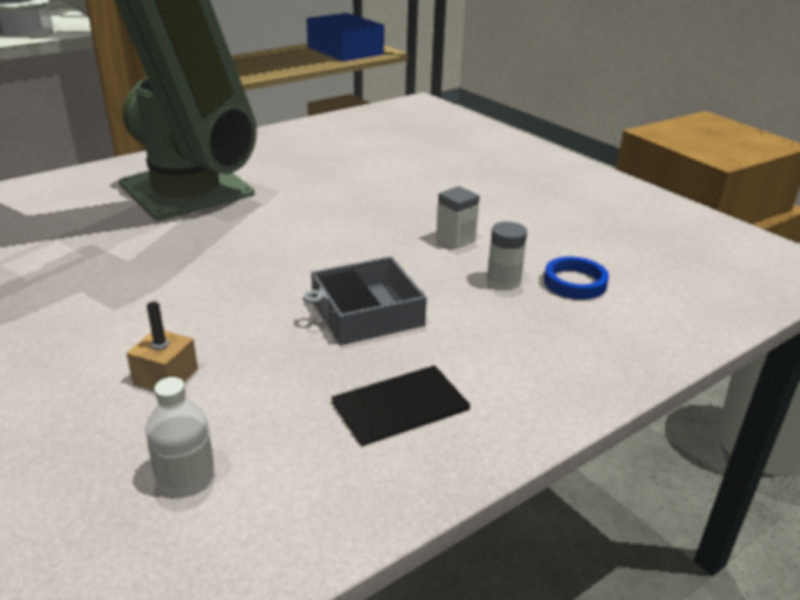

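```bash
python3 - <<'E'
import pickle,cv2,numpy as np
f=pickle.load(open('top0.pkl','rb'));c=f['color'][:,:,::-1]
M=[]
for x,y in ((246,202),(145,177),(120,245),(380,215)):
    p=cv2.resize(c[y:y+60,x:x+80],(400,300),interpolation=cv2.INTER_CUBIC)
    p=np.clip(p.astype(float)*1.5,0,255).astype(np.uint8)
    for i in range(0,80,10): cv2.putText(p,str(x+i),(i*5,8),0,.28,(0,255,255)); p[10:14,i*5]=(0,255,255)
    for i in range(10,60,10): cv2.putText(p,str(y+i),(0,i*5+3),0,.28,(0,255,255))
    M.append(p)
cv2.imwrite('pics/m.png',np.vstack([np.hstack(M[:2]),np.hstack(M[2:])]))
E
```

```text
(no output)
```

View pics/m.png

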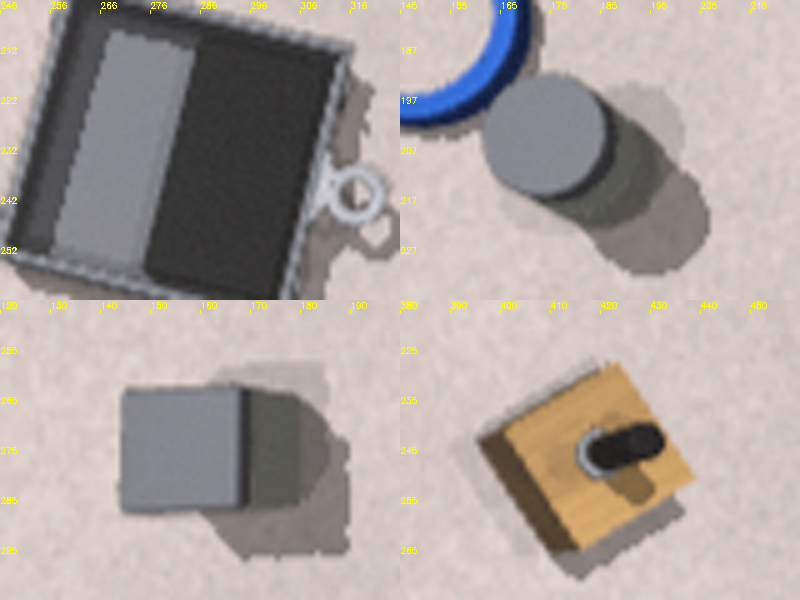

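```bash
python3 - <<'E'
import pickle,numpy as np
from h import *
np.set_printoptions(suppress=True,precision=1)
f=pickle.load(open('top0.pkl','rb')); g=pickle.load(open('scene0.pkl','rb'))
P=lambda n,u,v,z:print(n,ray(f,u,v,z)) 
P('eye',316.8,240.4,50);P('jar',173.8,203.6,95)
for u,v in ((144,262.2),(168,261.6),(167.8,287),(143.8,286.8),(155.9,274.4)):P('tub',u,v,90)
for u,v in ((400.2,241),(423,227),(438.6,249.8),(415.6,264.6)):P('stand',u,v,50)
P('handle',429.2,242.6,113)
for a,b in ((372,283),(452,300),(434,383),(351,362)):P('box',a*.7,b*.7,50)
P('boxTR',316,210.6,50)
for a,b in((214,230),(214,290),(182,259),(245,259)):P('tape',a*.7,b*.7,12)
P('bottle',646*.7,219*.7,130)
for p in [ray(f,173.8,203.6,95),ray(f,155.9,274.4,90),ray(f,316.8,240.4,50),ray(f,429.2,242.6,113)]:print(np.array(proj(g,p))/.7)
E
```

```text
eye [548.4 -34.9  50. ]
jar [616.5 274.3  95. ]
tub [490.6 329.8  90. ]
tub [493.  278.8  90. ]
tub [440.7 275.   90. ]
tub [439.9 325.6  90. ]
tub [465.9 302.2  90. ]
stand [ 550.8 -216.4   50. ]
stand [ 582.6 -266.8   50. ]
stand [ 533.4 -298.2   50. ]
stand [ 500.5 -247.8   50. ]
handle [ 541.9 -258.   113. ]
box [641.3  92.7  50. ]
box [616.3 -33.4  50. ]
box [487.5  -7.3  50. ]
box [516.5 120.8  50. ]
boxTR [615.  -32.5  50. ]
tape [736.7 368.1  12. ]
tape [633.2 359.1  12. ]
tape [685.3 418.2  12. ]
tape [686.9 311.1  12. ]
bottle [ 725.  -306.9  130. ]
[506.1 227.2]
[456.  192.2]
[311.2 293.2]
[150.8 302.1]
```

>>> move_arm --plan '[{"wz":-0.114,"tz":-0.8},{"wz":-0.114,"tz":-0.8},{"wz":-0.114,"tz":-0.8},{"wz":-0.114,"tz":-0.8},{"wz":-0.114,"tz":-0.8},{"wz":-0.114,"tz":-0.8},{"wz":-0.114,"tz":-0.8},{"wz":-0.114,"tz":-0.8},{"wz":-0.114,"tz":-0.8}]' --gripper 5 --force 25

```text
schema error: expected keys tx, ty, tz, wx, wy, wz
```

>>> move_arm --plan '[{"tx":2.93,"ty":2.38},{"tx":2.93,"ty":2.38},{"tx":2.93,"ty":2.38},{"tx":2.93,"ty":2.38},{"tx":2.93,"ty":2.38},{"tx":2.93,"ty":2.38},{"tx":2.93,"ty":2.38},{"tx":2.93,"ty":2.38},{"tx":2.93,"ty":2.38},{"tx":2.93,"ty":2.38},{"tx":2.93,"ty":2.38},{"tx":2.93,"ty":2.38}]'

```text
schema error: expected keys tx, ty, tz, wx, wy, wz
```

>>> move_arm --plan '[{},{},{}]'

```text
schema error: expected keys tx, ty, tz, wx, wy, wz
```

```bash
cat >> h.py <<'E'
def plan(s,x,y,z,yaw):
    p=s['ee_pos']; w=np.radians(s['ee_rot'][2]); dx,dy=x-p[0],y-p[1]; a=np.radians(yaw)
    d=(yaw-s['ee_rot'][2]+180)%360-180
    print('time %.1f pose %s rot %s F %s w %.1f gf %.1f'%(s['time_s'],p.round(1),s['ee_rot'].round(2),s['force'].round(1),s['gripper_width'],s['gripper_force']))
    print('turn wz %.3f; then cm tx %.2f ty %.2f tz %.2f'%(-np.radians(d),(dx*np.cos(a)+dy*np.sin(a))/10,(dx*np.sin(a)-dy*np.cos(a))/10,(p[2]-z)/10))
E
python3 - <<'E'
from workcell import env, grab_frame
from h import *
f=grab_frame('wrist'); pickle.dump(f,open('w1.pkl','wb'))
print({k:v for k,v in f.items() if k!='color'})
plan(env.state(),542,-258,70,78)
for n,p in (('top',(542,-258,113)),('st',(542,-257.5,50)),('eye',(548.4,-35,50)),('tcp',env.state()['ee_pos'])): print(n,proj(f,p))
cv2.imwrite('pics/w1.png',cv2.resize(f['color'][:,:,::-1],(800,600),interpolation=cv2.INTER_CUBIC))
E
```

```text
{'vfov': 62.494693299040854, 'cx': 279.7949116052714, 'cy': 215.34642617631732, 'view': array([[ 3.29269157e-01, -9.44233683e-01, -2.13882446e-03,
        -5.72393411e+02],
       [ 9.07902881e-01,  3.17220714e-01, -2.74013460e-01,
         2.99366490e+01],
       [ 2.59411218e-01,  8.82823361e-02,  9.61723479e-01,
        -3.91888389e+02],
       [ 0.00000000e+00,  0.00000000e+00,  0.00000000e+00,
         1.00000000e+00]])}
time 0.1 pose [ 189.3 -542.5  188.2] rot [-179.93   -0.     19.24] F [0.1 0.2 0.3] w 91.2 gf 0.0
turn wz -1.026; then cm tx 35.16 ty 28.58 tz 11.82
top (np.float64(-35.274848276842306), np.float64(-641.0014382522929))
st (np.float64(48.638828272708395), np.float64(-438.2102181084705))
eye (np.float64(-327.20334405611993), np.float64(-635.4555261872832))
tcp (np.float64(282.7888353092288), np.float64(251.39671338383246))
```

View pics/w1.png

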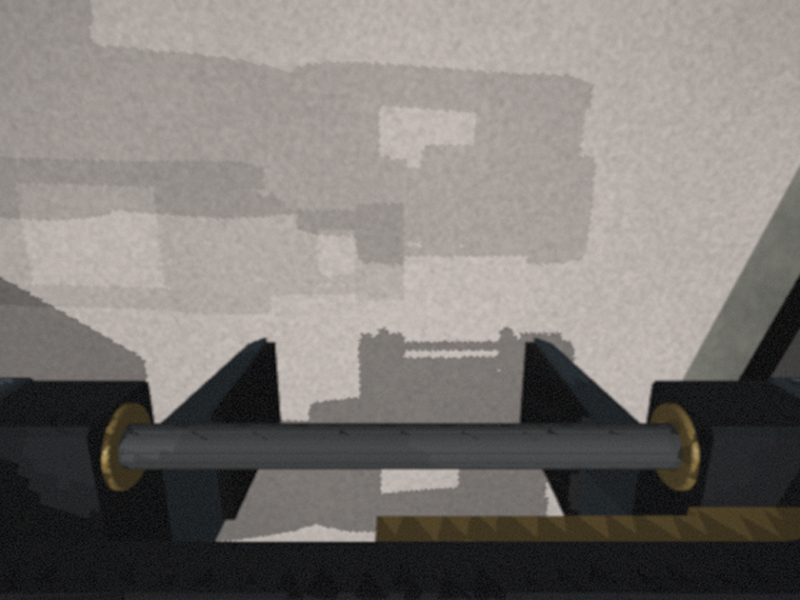

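>>> move_arm --plan '[{"tx":0,"ty":0,"wx":0,"wy":0,"wz":-0.114,"tz":-0.8},{"tx":0,"ty":0,"wx":0,"wy":0,"wz":-0.114,"tz":-0.8},{"tx":0,"ty":0,"wx":0,"wy":0,"wz":-0.114,"tz":-0.8},{"tx":0,"ty":0,"wx":0,"wy":0,"wz":-0.114,"tz":-0.8},{"tx":0,"ty":0,"wx":0,"wy":0,"wz":-0.114,"tz":-0.8},{"tx":0,"ty":0,"wx":0,"wy":0,"wz":-0.114,"tz":-0.8},{"tx":0,"ty":0,"wx":0,"wy":0,"wz":-0.114,"tz":-0.8},{"tx":0,"ty":0,"wx":0,"wy":0,"wz":-0.114,"tz":-0.8},{"tx":0,"ty":0,"wx":0,"wy":0,"wz":-0.114,"tz":-0.8}]' --gripper 5 --force 25

```text
time_s: 0.9
ee_pos: [189.4, -542.7, 260.9]
ee_rot: [-180.0, -0.0, 78.3]
force: [-0.2, 0.4, -0.8]
gripper_width: 50.2
gripper_force: 0.0
```

>>> move_arm --plan '[{"tx":2.3,"ty":2.38,"tz":0,"wx":0,"wy":0,"wz":0},{"tx":2.3,"ty":2.38,"tz":0,"wx":0,"wy":0,"wz":0},{"tx":2.3,"ty":2.38,"tz":0,"wx":0,"wy":0,"wz":0},{"tx":2.3,"ty":2.38,"tz":0,"wx":0,"wy":0,"wz":0},{"tx":2.3,"ty":2.38,"tz":0,"wx":0,"wy":0,"wz":0},{"tx":2.3,"ty":2.38,"tz":0,"wx":0,"wy":0,"wz":0},{"tx":2.3,"ty":2.38,"tz":0,"wx":0,"wy":0,"wz":0},{"tx":2.3,"ty":2.38,"tz":0,"wx":0,"wy":0,"wz":0},{"tx":2.3,"ty":2.38,"tz":0,"wx":0,"wy":0,"wz":0},{"tx":2.3,"ty":2.38,"tz":0,"wx":0,"wy":0,"wz":0},{"tx":2.3,"ty":2.38,"tz":0,"wx":0,"wy":0,"wz":0},{"tx":2.3,"ty":2.38,"tz":0,"wx":0,"wy":0,"wz":0}]'

```text
time_s: 1.9
ee_pos: [527.2, -331.0, 260.5]
ee_rot: [-180.0, -0.0, 78.0]
force: [0.1, -0.7, 0.5]
gripper_width: 50.4
gripper_force: 0.0
```

>>> move_arm --plan '[{"tx":0,"ty":0,"tz":0,"wx":0,"wy":0,"wz":0},{"tx":0,"ty":0,"tz":0,"wx":0,"wy":0,"wz":0},{"tx":0,"ty":0,"tz":0,"wx":0,"wy":0,"wz":0}]'

```text
time_s: 2.15
ee_pos: [525.6, -332.3, 260.4]
ee_rot: [-179.9, 0.0, 78.0]
force: [-0.3, -1.0, 0.1]
gripper_width: 49.9
gripper_force: 0.0
```

```bash
python3 - <<'E'
from workcell import env, grab_frame
from h import *
f=grab_frame('wrist'); pickle.dump(f,open('w1.pkl','wb'))
plan(env.state(),542,-258,70,78)
for n,p in (('top',(542,-258,113)),('st',(542,-257.5,50)),('eye',(548.4,-35,50))): print(n,np.array(proj(f,p))/.7)
cv2.imwrite('pics/w2.png',cv2.resize(f['color'][:,:,::-1],(800,600),interpolation=cv2.INTER_CUBIC))
E
```

```text
time 2.2 pose [ 525.2 -332.6  260.7] rot [-1.7995e+02  2.0000e-02  7.7990e+01] F [-0.4 -0.5  1.6] w 50.2 gf 0.0
turn wz -0.000; then cm tx 7.65 ty 0.09 tz 19.07
top [401.20980693 172.01387155]
st [400.97482089 170.5706623 ]
eye [ 341.68923971 -168.38322213]
```

View pics/w2.png

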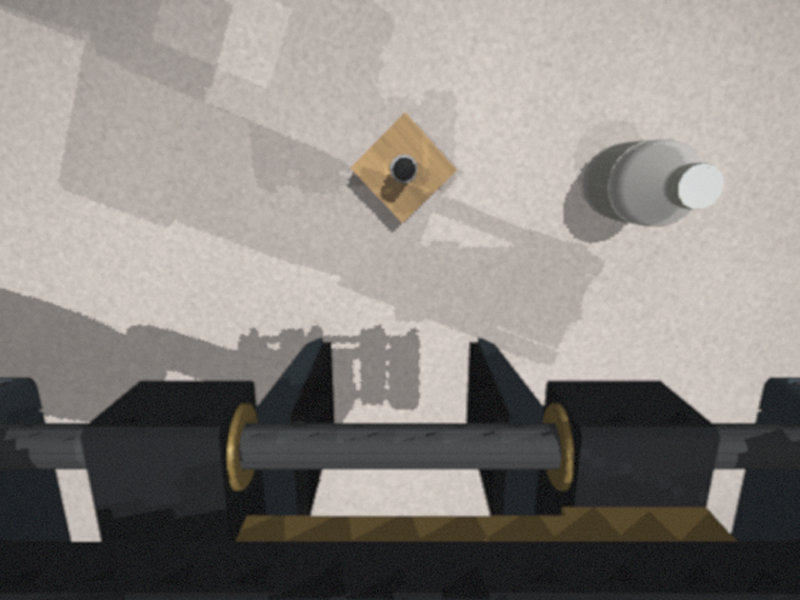

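>>> move_arm --plan '[{"tx":2.6,"ty":0.08,"tz":0,"wx":0,"wy":0,"wz":0},{"tx":2.6,"ty":0.08,"tz":0,"wx":0,"wy":0,"wz":0},{"tx":2.6,"ty":0.08,"tz":0,"wx":0,"wy":0,"wz":0},{"tx":0,"ty":0,"tz":0,"wx":0,"wy":0,"wz":0},{"tx":0,"ty":0,"tz":3,"wx":0,"wy":0,"wz":0},{"tx":0,"ty":0,"tz":3,"wx":0,"wy":0,"wz":0},{"tx":0,"ty":0,"tz":3,"wx":0,"wy":0,"wz":0},{"tx":0,"ty":0,"tz":3,"wx":0,"wy":0,"wz":0},{"tx":0,"ty":0,"tz":3,"wx":0,"wy":0,"wz":0},{"tx":0,"ty":0,"tz":2.5,"wx":0,"wy":0,"wz":0},{"tx":0,"ty":0,"tz":1.5,"wx":0,"wy":0,"wz":0},{"tx":0,"ty":0,"tz":0,"wx":0,"wy":0,"wz":0}]'

```text
time_s: 3.2
ee_pos: [541.1, -256.7, 67.3]
ee_rot: [-179.6, -0.1, 77.9]
force: [-0.2, -0.0, -0.6]
gripper_width: 50.1
gripper_force: 0.0
```

>>> move_arm --plan '[{"tx":0,"ty":0,"tz":0,"wx":0,"wy":0,"wz":0},{"tx":0,"ty":0,"tz":0,"wx":0,"wy":0,"wz":0},{"tx":0,"ty":0,"tz":0,"wx":0,"wy":0,"wz":0},{"tx":0,"ty":0,"tz":0,"wx":0,"wy":0,"wz":0},{"tx":0,"ty":0,"tz":0,"wx":0,"wy":0,"wz":0},{"tx":0,"ty":0,"tz":0,"wx":0,"wy":0,"wz":0}]' --gripper 0.5 --force 25

```text
time_s: 3.7
ee_pos: [544.9, -256.5, 71.7]
ee_rot: [179.9, 0.0, 78.0]
force: [-0.6, 0.2, 3.5]
gripper_width: 14.9
gripper_force: 25.0
```

>>> move_arm --plan '[{"tx":0,"ty":0,"tz":-1.5,"wx":0,"wy":0,"wz":0},{"tx":0,"ty":0,"tz":-2.5,"wx":0,"wy":0,"wz":0},{"tx":0,"ty":0,"tz":-3,"wx":0,"wy":0,"wz":0},{"tx":0,"ty":0,"tz":-3,"wx":0,"wy":0,"wz":0},{"tx":0,"ty":0,"tz":-3,"wx":0,"wy":0,"wz":0},{"tx":0,"ty":0,"tz":-3,"wx":0,"wy":0,"wz":0},{"tx":0,"ty":0,"tz":-2.8,"wx":0,"wy":0,"wz":0},{"tx":2.84,"ty":-0.85,"tz":0,"wx":0,"wy":0,"wz":0},{"tx":2.84,"ty":-0.85,"tz":0,"wx":0,"wy":0,"wz":0},{"tx":2.84,"ty":-0.85,"tz":0,"wx":0,"wy":0,"wz":0},{"tx":2.84,"ty":-0.85,"tz":0,"wx":0,"wy":0,"wz":0},{"tx":2.84,"ty":-0.85,"tz":0,"wx":0,"wy":0,"wz":0}]'

```text
time_s: 4.7
ee_pos: [532.1, -107.3, 259.0]
ee_rot: [180.0, 0.0, 78.0]
force: [0.0, -0.9, -0.4]
gripper_width: 15.0
gripper_force: 25.0
```

>>> move_arm --plan '[{"tx":0,"ty":0,"tz":0,"wx":0,"wy":0,"wz":0},{"tx":0,"ty":0,"tz":0,"wx":0,"wy":0,"wz":0},{"tx":0,"ty":0,"tz":0,"wx":0,"wy":0,"wz":0},{"tx":0,"ty":0,"tz":0,"wx":0,"wy":0,"wz":0},{"tx":0,"ty":0,"tz":0,"wx":0,"wy":0,"wz":0}]'

```text
time_s: 5.12
ee_pos: [532.6, -109.6, 258.7]
ee_rot: [-180.0, 0.0, 77.9]
force: [0.7, 0.7, -0.8]
gripper_width: 15.1
gripper_force: 25.0
```

```bash
python3 - <<'E'
from workcell import env, grab_frame
from h import *
f=grab_frame('wrist'); pickle.dump(f,open('w3.pkl','wb'))
s=env.state();plan(s,548.4,-34.9,120,78)
for n,p in (('eye',(548.4,-34.9,50)),('box in +y',(565.5,45,50)),('handletop',s['ee_pos']+[0,0,43]),('tip',s['ee_pos']-[0,0,61.7])): print(n,np.array(proj(f,p))/.7)
cv2.imwrite('pics/w3.png',cv2.resize(f['color'][:,:,::-1],(800,600),interpolation=cv2.INTER_CUBIC))
E
```

```text
time 5.2 pose [ 532.6 -109.6  258.7] rot [-1.7999e+02  1.0000e-02  7.7940e+01] F [-0.3 -0.1  0.4] w 15.3 gf 25.0
turn wz -0.001; then cm tx 7.63 ty -0.01 tz 13.87
eye [399.66546757 170.81457773]
box in +y [399.68773093  56.7267942 ]
handletop [399.94589872 408.73224383]
tip [399.92081101 318.2931651 ]
```

View pics/w3.png

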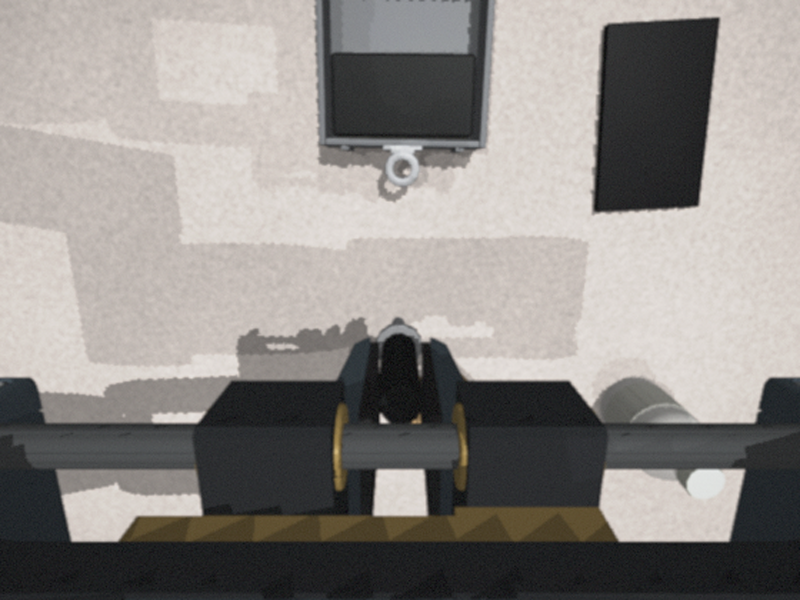

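```bash
python3 - <<'E'
import pickle,cv2,numpy as np
f=pickle.load(open('w3.pkl','rb'));c=f['color'][:,:,::-1]
M=[]
for x,y in ((262,98),(260,215)):
    p=cv2.resize(c[y:y+60,x:x+40],(400,600),interpolation=cv2.INTER_CUBIC)
    p=np.clip(p.astype(float)*1.6,0,255).astype(np.uint8)
    for i in range(0,40,5): cv2.putText(p,str(x+i),(i*10,8),0,.3,(0,0,255)); p[10:18,i*10]=(0,0,255)
    for i in range(5,60,5): cv2.putText(p,str(y+i),(0,i*10+3),0,.3,(0,0,255))
    M.append(p)
cv2.imwrite('pics/m2.png',np.hstack(M))
E
```

```text
(no output)
```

View pics/m2.png

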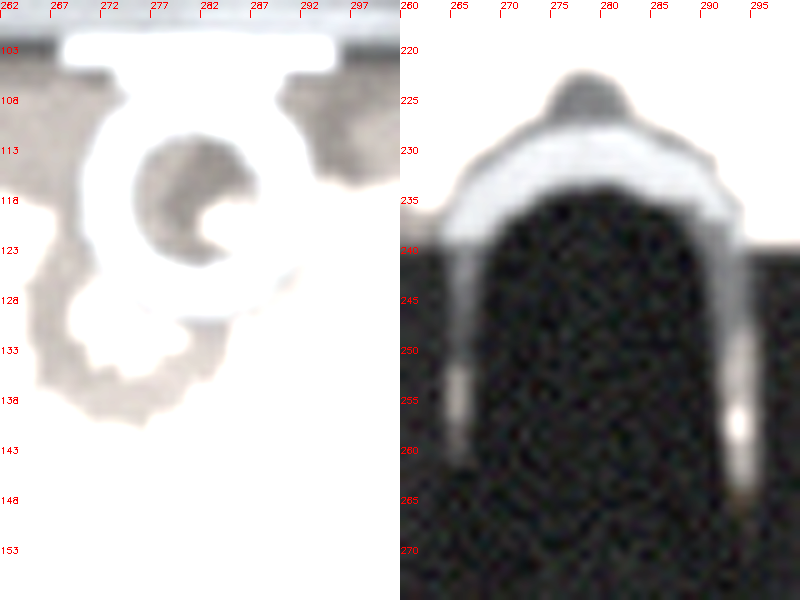

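>>> move_arm --plan '[{"tx":2.0,"ty":0.06,"tz":0,"wx":0,"wy":0,"wz":0},{"tx":2.0,"ty":0.06,"tz":0,"wx":0,"wy":0,"wz":0},{"tx":2.0,"ty":0.06,"tz":0,"wx":0,"wy":0,"wz":0},{"tx":1.86,"ty":0.05,"tz":0,"wx":0,"wy":0,"wz":0},{"tx":0,"ty":0,"tz":2.5,"wx":0,"wy":0,"wz":0},{"tx":0,"ty":0,"tz":2.5,"wx":0,"wy":0,"wz":0},{"tx":0,"ty":0,"tz":2.5,"wx":0,"wy":0,"wz":0},{"tx":0,"ty":0,"tz":2.5,"wx":0,"wy":0,"wz":0},{"tx":0,"ty":0,"tz":2,"wx":0,"wy":0,"wz":0},{"tx":0,"ty":0,"tz":1,"wx":0,"wy":0,"wz":0},{"tx":0,"ty":0,"tz":0,"wx":0,"wy":0,"wz":0},{"tx":0,"ty":0,"tz":0,"wx":0,"wy":0,"wz":0}]'

```text
time_s: 6.17
ee_pos: [551.5, -32.7, 129.1]
ee_rot: [180.0, 0.0, 78.0]
force: [-0.4, 0.3, -1.0]
gripper_width: 15.3
gripper_force: 25.0
```

>>> move_arm --plan '[{"tx":0,"ty":0,"tz":0,"wx":0,"wy":0,"wz":0},{"tx":0,"ty":0,"tz":0,"wx":0,"wy":0,"wz":0},{"tx":0,"ty":0,"tz":0,"wx":0,"wy":0,"wz":0}]'

```text
time_s: 6.42
ee_pos: [552.0, -32.4, 130.2]
ee_rot: [179.8, -0.0, 78.0]
force: [-1.0, -0.8, 0.1]
gripper_width: 15.0
gripper_force: 25.0
```

```bash
python3 - <<'E'
from workcell import env, grab_frame
from h import *
s=env.state();
a=np.radians(78); t=np.array([548.4,-34.9])+2.3*np.array([np.cos(a),np.sin(a)])+2.4*np.array([np.sin(a),-np.cos(a)])
print(t);plan(s,*t,71.7,78)
f=grab_frame('wrist'); pickle.dump(f,open('w4.pkl','wb'))
g=grab_frame('scene'); pickle.dump(g,open('s4.pkl','wb'))
p=np.array(proj(f,(*t,50))).astype(int);q=np.array(proj(g,(*t,60))).astype(int);print(p,q)
A=cv2.resize(f['color'][p[1]-45:p[1]+45,p[0]-30:p[0]+30,::-1],(400,600),interpolation=cv2.INTER_CUBIC)
B=cv2.resize(g['color'][q[1]-45:q[1]+45,q[0]-30:q[0]+30,::-1],(400,600),interpolation=cv2.INTER_CUBIC)
cv2.imwrite('pics/m3.png',np.hstack([A,B]))
E
```

```text
[551.22575113 -33.14924858]
time 6.4 pose [552.  -32.4 130.2] rot [ 1.7985e+02 -1.0000e-02  7.8020e+01] F [-1.  -0.8  0.1] w 15.0 gf 25.0
turn wz 0.000; then cm tx -0.09 ty -0.06 tz 5.85
[279 217] [219 201]
```

View pics/m3.png

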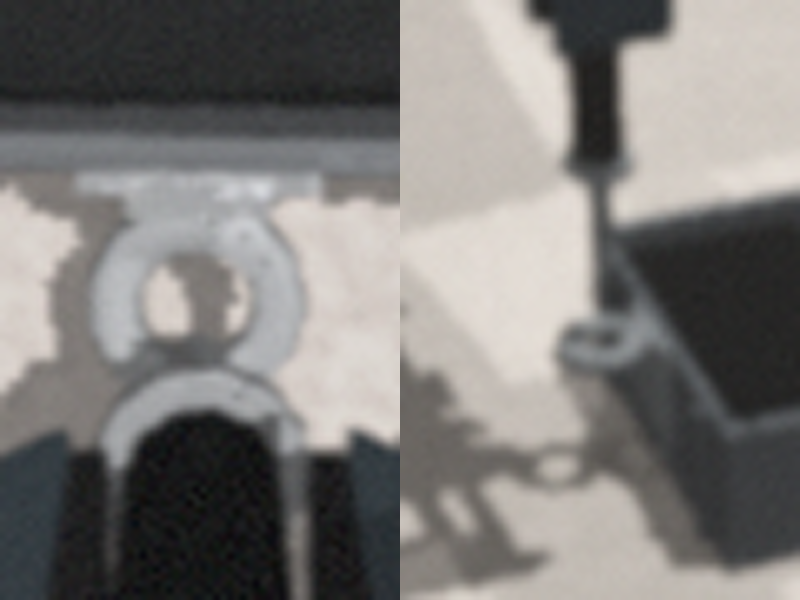

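```bash
python3 - <<'E'
from h import *
f=pickle.load(open('w4.pkl','rb'));g=pickle.load(open('s4.pkl','rb'))
pa=lambda fr,o,P:((np.array(proj(fr,P))-o)*6.667+[200+3,300+3]).round()
for n,P in (('collar',(552,-32.4,108.5)),('collartop',(552,-32.4,113.5)),('tip',(552,-32.4,68.5)),('eye',(551.2,-33.1,50)),('eyeold',(548.4,-34.9,50)),('boxcornerA',(615,-32.5,50))):
    print(n,pa(f,np.array([279,217]),P),pa(g,np.array([219,201]),P))
E
```

```text
collar [209. 461.] [201. 166.]
collartop [209. 478.] [200. 151.]
tip [208. 343.] [206. 282.]
eye [203. 306.] [205. 333.]
eyeold [184. 324.] [195. 331.]
boxcornerA [709. 197.] [320. 428.]
```

>>> move_arm --plan '[{"tx":0,"ty":-0.06,"tz":0.3,"wx":0,"wy":0,"wz":0},{"tx":0,"ty":0,"tz":0.5,"wx":0,"wy":0,"wz":0},{"tx":0,"ty":0,"tz":0.5,"wx":0,"wy":0,"wz":0},{"tx":0,"ty":0,"tz":0.5,"wx":0,"wy":0,"wz":0},{"tx":0,"ty":0,"tz":0.5,"wx":0,"wy":0,"wz":0},{"tx":0,"ty":0,"tz":0.5,"wx":0,"wy":0,"wz":0},{"tx":0,"ty":0,"tz":0.2,"wx":0,"wy":0,"wz":0},{"tx":0,"ty":0,"tz":0,"wx":0,"wy":0,"wz":0}]'

```text
time_s: 7.18
ee_pos: [550.0, -32.1, 98.0]
ee_rot: [-179.9, 0.0, 78.0]
force: [0.3, -0.3, -1.4]
gripper_width: 15.2
gripper_force: 25.0
```

```bash
python3 -c "
from workcell import env
s=env.state();print(s['ee_pos'].round(1),s['force'].round(1),s['torque'].round(2))"
```

```text
[550.  -32.1  98. ] [ 0.3 -0.3 -1.4] [ 0.02 -0.02  0.01]
```

>>> move_arm --plan '[{"tx":0,"ty":0,"tz":0.5,"wx":0,"wy":0,"wz":0},{"tx":0,"ty":0,"tz":0.5,"wx":0,"wy":0,"wz":0},{"tx":0,"ty":0,"tz":0.5,"wx":0,"wy":0,"wz":0},{"tx":0,"ty":0,"tz":0.5,"wx":0,"wy":0,"wz":0},{"tx":0,"ty":0,"tz":0.2,"wx":0,"wy":0,"wz":0},{"tx":0,"ty":0,"tz":0.2,"wx":0,"wy":0,"wz":0},{"tx":0,"ty":0,"tz":0,"wx":0,"wy":0,"wz":0},{"tx":0,"ty":0,"tz":0,"wx":0,"wy":0,"wz":0}]'

```text
time_s: 7.85
ee_pos: [550.6, -32.1, 74.8]
ee_rot: [180.0, 0.0, 78.0]
force: [-0.6, -0.2, -0.6]
gripper_width: 15.2
gripper_force: 25.0
```

>>> move_arm --plan '[{"tx":0,"ty":0,"tz":0.1,"wx":0,"wy":0,"wz":0},{"tx":0,"ty":0,"tz":0.1,"wx":0,"wy":0,"wz":0},{"tx":0,"ty":0,"tz":0.1,"wx":0,"wy":0,"wz":0},{"tx":0,"ty":0,"tz":0,"wx":0,"wy":0,"wz":0},{"tx":0,"ty":0,"tz":0,"wx":0,"wy":0,"wz":0}]'

```text
time_s: 8.27
ee_pos: [550.5, -32.1, 71.9]
ee_rot: [180.0, 0.0, 78.0]
force: [0.4, 0.3, -0.7]
gripper_width: 15.2
gripper_force: 25.0
```

>>> move_arm --plan '[{"tx":0,"ty":0,"tz":0.1,"wx":0,"wy":0,"wz":0},{"tx":0,"ty":0,"tz":0,"wx":0,"wy":0,"wz":0},{"tx":0,"ty":0,"tz":0,"wx":0,"wy":0,"wz":0}]'

```text
time_s: 8.52
ee_pos: [550.8, -32.1, 71.7]
ee_rot: [179.9, -0.0, 78.0]
force: [-1.2, -0.5, 5.0]
gripper_width: 14.9
gripper_force: 25.0
```

>>> move_arm --plan '[{"tx":0,"ty":0,"tz":0,"wx":0,"wy":0,"wz":0},{"tx":0,"ty":0,"tz":0,"wx":0,"wy":0,"wz":0},{"tx":0,"ty":0,"tz":0,"wx":0,"wy":0,"wz":0},{"tx":0,"ty":0,"tz":0,"wx":0,"wy":0,"wz":0},{"tx":0,"ty":0,"tz":0,"wx":0,"wy":0,"wz":0}]' --gripper 4

```text
time_s: 8.93
ee_pos: [550.4, -32.1, 70.6]
ee_rot: [-180.0, 0.0, 78.0]
force: [0.1, -0.1, 0.3]
gripper_width: 39.8
gripper_force: 0.0
```

>>> move_arm --plan '[{"tx":0,"ty":0,"tz":-1.2,"wx":0,"wy":0,"wz":0},{"tx":0,"ty":0,"tz":-3,"wx":0,"wy":0,"wz":0},{"tx":0,"ty":0,"tz":-3,"wx":0,"wy":0,"wz":0},{"tx":0,"ty":0,"tz":-3,"wx":0,"wy":0,"wz":0},{"tx":0,"ty":0,"tz":-3,"wx":0,"wy":0,"wz":0},{"tx":0,"ty":0,"tz":-3,"wx":0,"wy":0,"wz":0},{"tx":0,"ty":0,"tz":-2.8,"wx":0,"wy":0,"wz":0}]'

```text
time_s: 9.52
ee_pos: [550.4, -32.1, 262.6]
ee_rot: [180.0, -0.0, 78.0]
force: [0.8, 0.1, -0.7]
gripper_width: 40.0
gripper_force: 0.0
```

>>> move_arm --plan '[{"tx":0,"ty":0,"tz":0,"wx":0,"wy":0,"wz":0.118},{"tx":0,"ty":0,"tz":0,"wx":0,"wy":0,"wz":0.118},{"tx":0,"ty":0,"tz":0,"wx":0,"wy":0,"wz":0.118},{"tx":0,"ty":0,"tz":0,"wx":0,"wy":0,"wz":0.118},{"tx":0,"ty":0,"tz":0,"wx":0,"wy":0,"wz":0.118},{"tx":0,"ty":0,"tz":0,"wx":0,"wy":0,"wz":0.118},{"tx":0,"ty":0,"tz":0,"wx":0,"wy":0,"wz":0.118},{"tx":0,"ty":0,"tz":0,"wx":0,"wy":0,"wz":0.118},{"tx":0,"ty":0,"tz":0,"wx":0,"wy":0,"wz":0.118},{"tx":0,"ty":0,"tz":0,"wx":0,"wy":0,"wz":0.118},{"tx":0,"ty":0,"tz":0,"wx":0,"wy":0,"wz":0.118},{"tx":0,"ty":0,"tz":0,"wx":0,"wy":0,"wz":0}]' --gripper 7.2

```text
time_s: 10.52
ee_pos: [550.4, -32.1, 260.6]
ee_rot: [180.0, 0.0, 3.5]
force: [0.2, -0.5, 0.3]
gripper_width: 71.8
gripper_force: 0.0
```

>>> move_arm --plan '[{"tx":-1.39,"ty":-3.39,"tz":0,"wx":0,"wy":0,"wz":0},{"tx":-1.39,"ty":-3.39,"tz":0,"wx":0,"wy":0,"wz":0},{"tx":-1.39,"ty":-3.39,"tz":0,"wx":0,"wy":0,"wz":0},{"tx":-1.39,"ty":-3.39,"tz":0,"wx":0,"wy":0,"wz":0},{"tx":-1.39,"ty":-3.39,"tz":0,"wx":0,"wy":0,"wz":0},{"tx":-1.39,"ty":-3.39,"tz":0,"wx":0,"wy":0,"wz":0},{"tx":-1.39,"ty":-3.39,"tz":0,"wx":0,"wy":0,"wz":0},{"tx":-1.39,"ty":-3.39,"tz":0,"wx":0,"wy":0,"wz":0},{"tx":-1.39,"ty":-3.39,"tz":0,"wx":0,"wy":0,"wz":0},{"tx":-1.39,"ty":-3.39,"tz":0,"wx":0,"wy":0,"wz":0},{"tx":0,"ty":0,"tz":0,"wx":0,"wy":0,"wz":0},{"tx":0,"ty":0,"tz":0,"wx":0,"wy":0,"wz":0}]'

```text
time_s: 11.52
ee_pos: [389.4, 298.5, 260.6]
ee_rot: [180.0, 0.0, 4.0]
force: [0.7, 0.1, -0.1]
gripper_width: 71.8
gripper_force: 0.0
```

```bash
python3 - <<'E'
from workcell import env, grab_frame
from h import *
f=grab_frame('wrist'); pickle.dump(f,open('w5.pkl','wb'))
g=grab_frame('scene'); pickle.dump(g,open('s5.pkl','wb'))
s=env.state();plan(s,466,302,52,3.5); print(s['qpos'].round(0))
a=np.radians(3.5);X=np.array([np.cos(a),np.sin(a)]);Y=np.array([-X[1],X[0]])
sc=800/560
for i,j in ((-1,-1),(-1,1),(1,1),(1,-1)):
    for z in (90,): print('tub',i,j,z,np.array(proj(f,(*(np.array([466,302])+26*i*X+26*j*Y),z)))*sc)
print('jar',np.array(proj(f,(616.5,274.3,95)))*sc)
q=np.array(proj(g,(551,-33,70))).astype(int)
A=cv2.resize(f['color'][:,:,::-1],(800,600),interpolation=cv2.INTER_CUBIC)
A[380:600,500:800]=cv2.resize(g['color'][q[1]-22:q[1]+22,q[0]-30:q[0]+30,::-1],(300,220),interpolation=cv2.INTER_CUBIC)
cv2.imwrite('pics/w5.png',A)
E
```

```text
time 11.6 pose [390.4 296.8 260.7] rot [ 1.7995e+02 -1.0000e-02  3.7400e+00] F [ 0.  -1.1 -0.7] w 72.0 gf 0.0
turn wz 0.004; then cm tx 7.58 ty -0.06 tz 20.87
[ 36.   8.  93.  -0.  79. 122.]
tub -1 -1 90 [440.26269415 205.95432866]
tub -1 1 90 [368.80779944 205.31833808]
tub 1 1 90 [368.18309212 129.52813591]
tub 1 -1 90 [442.58730388 130.21879332]
jar [467.11147928 -79.23202405]
```

View pics/w5.png

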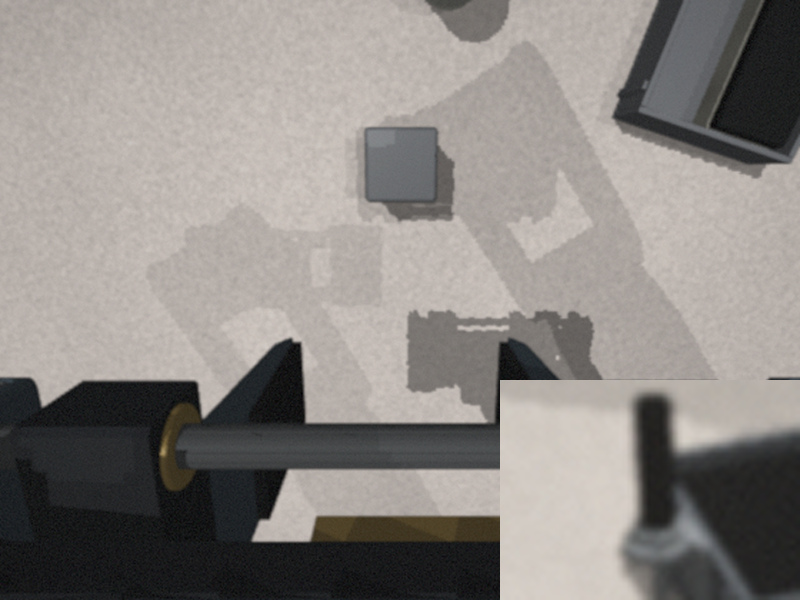

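```bash
python3 - <<'E'
from h import *
np.set_printoptions(suppress=True,precision=1)
f=pickle.load(open('w5.pkl','rb')); k=.7
a=np.radians(-12);R=np.array([[np.cos(a),np.sin(a)],[-np.sin(a),np.cos(a)]]);c=np.array([567.9,48.7])
for n,u,v,z in (('BL',614,116,50),('BR',787,162,50),('stone',712,130,45),('stone',768,0,45),('tub',400.8,164.2,90)):
    p=ray(f,u*k,v*k,z)[:2]; p2=p-np.array([0,0]); print(n,p,'boxframe',R@(p-c))
# pred of rim corners with new centre in all views
for i,j in((-65,66),(-65,-66)): print(i,j,np.array(proj(f,(*(c+R.T@[i,j]),50)))/k)
g=pickle.load(open('top0.pkl','rb'))
for i,j in((65,66),(65,-66),(-65,-66),(-65,66)): print(i,j,np.array(proj(g,(*(c+R.T@[i,j]),50)))/k)
E
```

```text
BL [515.9 143.9] boxframe [-70.6  82.3]
BR [491.8   1.5] boxframe [-64.6 -62. ]
stone [511.7  63.3] boxframe [-58.    2.6]
stone [603.4  44.1] boxframe [35.7  2.9]
tub [468.7 305.2] boxframe [-150.3  230.2]
-65 66 [636.6 114.7]
-65 -66 [791.3 164. ]
65 66 [367.7 280.5]
65 -66 [449.4 299.1]
-65 -66 [430.8 380.9]
-65 66 [347.2 360.9]
```

>>> move_arm --plan '[{"tx":2.6,"ty":-0.09,"tz":0,"wx":0,"wy":0,"wz":0},{"tx":2.6,"ty":-0.09,"tz":0,"wx":0,"wy":0,"wz":0},{"tx":2.63,"ty":-0.08,"tz":0,"wx":0,"wy":0,"wz":0},{"tx":0,"ty":0,"tz":3,"wx":0,"wy":0,"wz":0},{"tx":0,"ty":0,"tz":3,"wx":0,"wy":0,"wz":0},{"tx":0,"ty":0,"tz":3,"wx":0,"wy":0,"wz":0},{"tx":0,"ty":0,"tz":3,"wx":0,"wy":0,"wz":0},{"tx":0,"ty":0,"tz":3,"wx":0,"wy":0,"wz":0},{"tx":0,"ty":0,"tz":3,"wx":0,"wy":0,"wz":0},{"tx":0,"ty":0,"tz":2,"wx":0,"wy":0,"wz":0},{"tx":0,"ty":0,"tz":0.9,"wx":0,"wy":0,"wz":0},{"tx":0,"ty":0,"tz":0,"wx":0,"wy":0,"wz":0}]'

```text
time_s: 12.62
ee_pos: [467.6, 302.7, 49.8]
ee_rot: [179.9, 0.2, 3.6]
force: [-0.5, -0.1, -0.2]
gripper_width: 72.2
gripper_force: 0.0
```

>>> move_arm --plan '[{"tx":0,"ty":0,"tz":0,"wx":0,"wy":0,"wz":0},{"tx":0,"ty":0,"tz":0,"wx":0,"wy":0,"wz":0},{"tx":0,"ty":0,"tz":0,"wx":0,"wy":0,"wz":0},{"tx":0,"ty":0,"tz":0,"wx":0,"wy":0,"wz":0},{"tx":0,"ty":0,"tz":0,"wx":0,"wy":0,"wz":0},{"tx":0,"ty":0,"tz":0,"wx":0,"wy":0,"wz":0}]' --gripper 4 --force 40

```text
time_s: 13.12
ee_pos: [469.3, 305.2, 53.4]
ee_rot: [-180.0, -0.2, 3.7]
force: [-0.0, -2.0, 6.5]
gripper_width: 51.7
gripper_force: 40.0
```

```bash
python3 - <<'E'
from h import *
np.set_printoptions(suppress=True,precision=1)
f=pickle.load(open('w3.pkl','rb')); k=.7
a=np.radians(-12);R=np.array([[np.cos(a),np.sin(a)],[-np.sin(a),np.cos(a)]])
e=ray(f,281.1,117.5,50)[:2]; print('eye',e)
for n,u,v,z in (('rimL',320,147,50),('rimR',488,147,50),('stoneN',403,137,45),('stoneF',403,53,45),('stoneFL',333,53,45),('stoneFR',473,53,45),('eyebot',402,186,50)):
    p=ray(f,u*k,v*k,z)[:2]; print(n,p,'box',R@(p-e)-[0,83])
G=f['color'].mean(2)
for u in (245,260,300,320): print(u,G[20:112,u].astype(int).tolist())
E
```

```text
eye [550.3 -33. ]
rimL [491.5  -4.5] box [-63.5 -67.3]
rimR [619.4 -31.8] box [ 67.3 -67.5]
stoneN [556.3 -10.5] box [  1.1 -59.7]
stoneF [568.7  47.9] box [ 1.1 -0. ]
stoneFL [517.3  58.9] box [-51.5   0. ]
stoneFR [620.1  36.9] box [53.7 -0.1]
eyebot [547.8 -46.7] box [  0.3 -96.9]
245 [137, 140, 135, 139, 138, 139, 137, 136, 139, 139, 138, 137, 141, 136, 138, 133, 102, 58, 43, 55, 53, 53, 49, 50, 49, 53, 53, 50, 51, 49, 51, 52, 50, 49, 51, 48, 54, 51, 52, 51, 53, 53, 52, 49, 53, 48, 50, 54, 48, 51, 48, 48, 46, 48, 48, 50, 49, 49, 49, 46, 46, 47, 51, 49, 49, 43, 49, 49, 46, 48, 46, 46, 47, 39, 26, 51, 80, 113, 136, 135, 123, 93, 64, 57, 61, 81, 114, 126, 122, 121, 122, 122]
260 [148, 149, 147, 151, 149, 149, 148, 149, 148, 148, 147, 148, 150, 148, 152, 147, 126, 70, 43, 53, 56, 55, 56, 54, 55, 55, 54, 56, 56, 54, 56, 52, 55, 52, 51, 51, 53, 48, 55, 54, 53, 51, 50, 51, 49, 51, 52, 53, 50, 53, 51, 51, 50, 47, 50, 48, 51, 50, 48, 47, 52, 46, 47, 45, 46, 50, 50, 50, 46, 50, 50, 44, 44, 38, 27, 37, 67, 104, 137, 140, 129, 109, 70, 71, 91, 104, 119, 121, 122, 121, 123, 124]
300 [152, 153, 150, 149, 155, 152, 151, 152, 151, 153, 154, 151, 154, 151, 154, 152, 132, 92, 56, 51, 63, 63, 60, 60, 61, 63, 60, 57, 60, 57, 60, 61, 60, 58, 56, 58, 57, 58, 57, 56, 58, 56, 57, 58, 55, 57, 55, 61, 55, 54, 58, 55, 55, 59, 51, 56, 51, 56, 52, 49, 53, 51, 51, 55, 51, 50, 50, 52, 52, 50, 49, 50, 54, 43, 30, 29, 49, 81, 119, 144, 142, 128, 93, 67, 76, 90, 98, 103, 105, 117, 125, 123]
320 [152, 153, 152, 153, 155, 154, 152, 154, 155, 154, 154, 151, 156, 154, 151, 145, 139, 109, 62, 55, 60, 65, 62, 63, 60, 61, 58, 60, 58, 58, 61, 61, 61, 59, 58, 59, 61, 59, 57, 60, 59, 59, 59, 58, 61, 59, 58, 58, 60, 60, 57, 54, 55, 53, 54, 57, 53, 52, 56, 56, 56, 54, 53, 50, 52, 49, 52, 52, 53, 55, 53, 52, 54, 45, 38, 26, 44, 70, 104, 139, 142, 130, 118, 121, 130, 123, 95, 102, 118, 125, 133, 134]
```

>>> move_arm --plan '[{"tx":0,"ty":0,"tz":-0.5,"wx":0,"wy":0,"wz":0},{"tx":0,"ty":0,"tz":-1.5,"wx":0,"wy":0,"wz":0},{"tx":0,"ty":0,"tz":-2,"wx":0,"wy":0,"wz":0},{"tx":0,"ty":0,"tz":-2,"wx":0,"wy":0,"wz":0},{"tx":0,"ty":0,"tz":-2,"wx":0,"wy":0,"wz":0},{"tx":0,"ty":0,"tz":-2,"wx":0,"wy":0,"wz":0},{"tx":0,"ty":0,"tz":-1.5,"wx":0,"wy":0,"wz":0.0944},{"tx":0,"ty":0,"tz":-0.5,"wx":0,"wy":0,"wz":0.0944},{"tx":0,"ty":0,"tz":0,"wx":0,"wy":0,"wz":0.0944}]'

```text
time_s: 13.87
ee_pos: [468.7, 305.7, 173.9]
ee_rot: [-179.8, -0.1, -12.8]
force: [0.1, -0.6, -1.7]
gripper_width: 51.9
gripper_force: 39.9
```

>>> move_arm --plan '[{"tx":0.5,"ty":0.8,"tz":0,"wx":0,"wy":0,"wz":0},{"tx":1.5,"ty":2.4,"tz":0,"wx":0,"wy":0,"wz":0},{"tx":1.6,"ty":2.6,"tz":0,"wx":0,"wy":0,"wz":0},{"tx":1.6,"ty":2.6,"tz":0,"wx":0,"wy":0,"wz":0},{"tx":1.6,"ty":2.6,"tz":0,"wx":0,"wy":0,"wz":0},{"tx":1.6,"ty":2.6,"tz":0,"wx":0,"wy":0,"wz":0},{"tx":1.6,"ty":2.6,"tz":0,"wx":0,"wy":0,"wz":0},{"tx":1.5,"ty":2.4,"tz":0,"wx":0,"wy":0,"wz":0},{"tx":0.74,"ty":1.22,"tz":0,"wx":0,"wy":0,"wz":0},{"tx":0,"ty":0,"tz":0,"wx":0,"wy":0,"wz":0},{"tx":0,"ty":0,"tz":0,"wx":0,"wy":0,"wz":0},{"tx":0,"ty":0,"tz":0,"wx":0,"wy":0,"wz":0}]'

```text
time_s: 14.87
ee_pos: [543.9, 85.2, 171.5]
ee_rot: [-180.0, 0.1, -12.5]
force: [0.5, 0.6, -1.5]
gripper_width: 51.6
gripper_force: 39.9
```

```bash
python3 - <<'E'
from workcell import env, grab_frame
from h import *
np.set_printoptions(suppress=True,precision=1)
s=env.state();plan(s,545.9,85.2,58,-12.5)
g=grab_frame('top'); pickle.dump(g,open('t6.pkl','wb')); f=grab_frame('wrist'); pickle.dump(f,open('w6.pkl','wb'))
for n,p in (('tub',(545.9,85.2,163)),('slotjar',(606.5,71.8,5)),('c',(569.5,48.2,50))): print(n,proj(g,p),proj(f,p))
E
```

```text
time 14.9 pose [543.9  85.2 171.5] rot [-180.     0.1  -12.5] F [ 0.5  0.6 -1.5] w 51.6 gf 39.9
turn wz -0.000; then cm tx 0.20 ty -0.04 tz 11.35
tub (np.float64(257.1368934615102), np.float64(234.27442951071157)) (np.float64(282.7792700474891), np.float64(241.60721062496935))
slotjar (np.float64(270.54127137224106), np.float64(216.79079956372277)) (np.float64(281.70452528461834), np.float64(130.14046425534684))
c (np.float64(279.29728904412326), np.float64(230.13261989613517)) (np.float64(315.7485442853731), np.float64(166.85328868492917))
```

```bash
python3 - <<'E'
from h import *
f=pickle.load(open('w6.pkl','rb'))
G=f['color'].mean(2)
a=np.radians(-12.5);X=np.array([np.cos(a),np.sin(a)]);Y=np.array([-X[1],X[0]]);c=np.array([569.5,48.2])
for x in (20,40):
  for n,y,z in (('out',66,50),('in',61,50),('floor',61,5),('stone',-1,45),('stonebase',-1,5),('in-',-61,50),('out-',-66,50)): print(x,n,np.round(proj(f,(*(c+x*X+y*Y),z)),1))
for v in (105,120,135,150):
  r=G[v-1:v+2,210:400].mean(0).astype(int); print(v,r.tolist())
E
```

```text
20 out [243.1 144.6]
20 in [248.7 144.6]
20 floor [252.5 141.2]
20 stone [316.9 144.2]
20 stonebase [312.9 141.2]
20 in- [384.1 144.7]
20 out- [389.7 144.7]
40 out [242.5 121.6]
40 in [248.1 121.6]
40 floor [252.1 121. ]
40 stone [317.6 121.6]
40 stonebase [313.5 121. ]
40 in- [386.  121.7]
40 out- [391.6 121.7]
105 [230, 231, 230, 228, 222, 215, 211, 209, 209, 208, 204, 206, 206, 209, 207, 206, 203, 205, 208, 211, 211, 210, 212, 213, 214, 210, 205, 197, 191, 192, 192, 193, 190, 170, 148, 144, 144, 143, 129, 95, 62, 55, 58, 65, 72, 75, 77, 76, 76, 72, 72, 74, 76, 76, 75, 74, 79, 75, 71, 74, 74, 76, 75, 79, 77, 74, 70, 71, 74, 74, 74, 75, 77, 73, 72, 69, 73, 74, 73, 75, 78, 76, 74, 71, 71, 75, 74, 75, 77, 77, 74, 71, 71, 70, 72, 74, 73, 74, 72, 71, 71, 72, 74, 74, 77, 79, 77, 68, 63, 54, 54, 55, 53, 53, 56, 54, 54, 56, 53, 52, 53, 53, 55, 54, 54, 55, 52, 54, 53, 52, 53, 53, 52, 53, 53, 53, 54, 52, 50, 54, 55, 57, 59, 55, 58, 56, 57, 56, 59, 57, 57, 56, 59, 56, 55, 56, 58, 59, 56, 57, 59, 55, 57, 57, 55, 54, 49, 45, 45, 45, 47, 53, 61, 67, 70, 68, 70, 68, 78, 110, 131, 134, 130, 132, 1
[... 1924 characters left out ...]
98, 189, 164, 145, 143, 142, 136, 116, 83, 60, 56, 64, 76, 80, 79, 81, 80, 79, 79, 80, 78, 79, 80, 88, 112, 126, 135, 141, 140, 139, 139, 140, 138, 139, 138, 140, 140, 137, 139, 138, 138, 137, 138, 138, 138, 139, 138, 138, 138, 139, 137, 138, 137, 137, 136, 137, 137, 137, 137, 137, 135, 128, 126, 125, 126, 123, 125, 125, 122, 114, 100, 90, 66, 36, 34, 38, 45, 45, 45, 47, 43, 46, 45, 44, 45, 45, 44, 45, 44, 44, 45, 45, 45, 45, 46, 43, 42, 45, 43, 43, 41, 42, 40, 43, 42, 41, 43, 40, 42, 39, 40, 43, 44, 48, 46, 46, 48, 48, 48, 45, 46, 49, 42, 44, 40, 40, 41, 41, 40, 41, 42, 39, 43, 38, 39, 38, 37, 42, 61, 70, 69, 67, 79, 112, 130, 133, 129, 134, 161, 187, 200, 207, 209, 208, 205, 203, 204, 207]
```

```bash
python3 - <<'E'
from h import *
f=pickle.load(open('w6.pkl','rb'))
G=f['color'].mean(2)
a=np.radians(-12.5);X=np.array([np.cos(a),np.sin(a)]);Y=np.array([-X[1],X[0]]);t=np.array([543.9,85.2])
for z in (118,163,208):
  for y in (26,-26): print(z,y,np.round(proj(f,(*(t+26*X+y*Y),z)),1))
for v in (200,208,216,224,232): print(v,G[v-1:v+2,215:350].mean(0).astype(int).tolist())
cv2.imwrite('pics/w6.png',cv2.resize(f['color'][:,:,::-1],(800,600),interpolation=cv2.INTER_CUBIC))
E
```

```text
118 26 [247.5 189.4]
118 -26 [318.4 189.4]
163 26 [240.9 204.4]
163 -26 [326.3 204.4]
208 26 [230.7 227.2]
208 -26 [338.3 227.2]
200 [218, 216, 217, 216, 218, 218, 217, 218, 219, 217, 218, 219, 220, 216, 215, 215, 217, 218, 219, 217, 215, 213, 212, 214, 216, 218, 216, 217, 212, 193, 159, 132, 125, 125, 126, 126, 126, 125, 124, 124, 123, 121, 118, 118, 119, 118, 116, 115, 116, 116, 117, 117, 116, 115, 112, 112, 116, 116, 115, 116, 114, 114, 116, 115, 114, 115, 115, 115, 115, 114, 115, 115, 115, 116, 117, 117, 121, 122, 119, 118, 118, 116, 115, 114, 108, 107, 108, 111, 112, 113, 113, 112, 118, 121, 123, 125, 124, 123, 125, 124, 125, 124, 122, 113, 85, 53, 33, 27, 34, 32, 34, 34, 36, 34, 35, 31, 33, 33, 33, 31, 34, 34, 30, 32, 30, 30, 26, 25, 27, 25, 26, 30, 33, 35, 39]
208 [221, 219, 217, 217, 216, 217, 217, 217, 216, 216, 217, 217, 217, 215, 216, 216, 218, 220, 220, 218, 218, 218, 218, 217, 209, 187, 153, 132, 127, 128, 125, 126, 128, 127, 126, 127, 124, 128, 128, 129, 129, 130, 130, 129, 128, 125, 128, 132, 136, 137, 134, 132, 130, 129, 132, 131, 135, 136, 133, 131, 131, 131, 131, 13
[... 1462 characters left out ...]
1, 56, 56, 55, 55, 54, 56, 56, 54, 56, 54, 56, 55, 56, 56, 54, 55, 56, 54, 56, 54, 56]
232 [221, 221, 221, 221, 220, 221, 220, 219, 217, 217, 218, 216, 201, 145, 86, 64, 63, 64, 65, 66, 65, 65, 67, 65, 65, 65, 66, 64, 65, 64, 64, 64, 66, 65, 64, 65, 65, 66, 64, 67, 66, 65, 67, 64, 67, 65, 64, 64, 66, 67, 65, 63, 66, 66, 64, 66, 73, 92, 101, 102, 104, 107, 107, 107, 108, 105, 108, 108, 107, 108, 106, 109, 107, 107, 108, 107, 109, 107, 107, 107, 107, 106, 106, 107, 106, 108, 106, 106, 105, 106, 106, 106, 106, 106, 106, 107, 107, 106, 106, 106, 107, 108, 106, 106, 105, 106, 106, 103, 105, 105, 106, 105, 103, 96, 90, 84, 77, 76, 79, 80, 78, 80, 78, 79, 78, 81, 80, 78, 79, 80, 80, 82, 77, 79, 80]
```

View pics/w6.png

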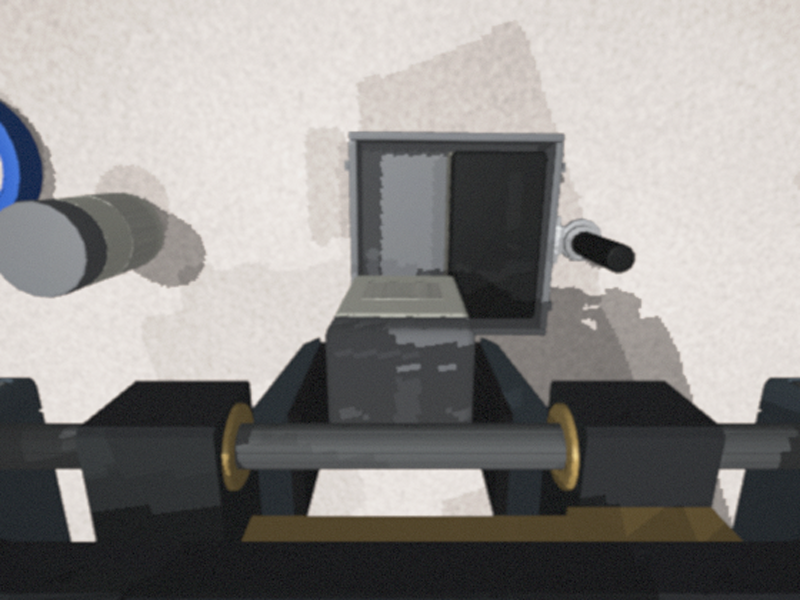

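>>> move_arm --plan '[{"tx":0.35,"ty":0.1,"tz":0,"wx":0,"wy":0,"wz":0},{"tx":0,"ty":0,"tz":2,"wx":0,"wy":0,"wz":0},{"tx":0,"ty":0,"tz":2,"wx":0,"wy":0,"wz":0},{"tx":0,"ty":0,"tz":1.5,"wx":0,"wy":0,"wz":0},{"tx":0,"ty":0,"tz":0.5,"wx":0,"wy":0,"wz":0},{"tx":0,"ty":0,"tz":0,"wx":0,"wy":0,"wz":0},{"tx":0,"ty":0,"tz":0,"wx":0,"wy":0,"wz":0},{"tx":0,"ty":0,"tz":0,"wx":0,"wy":0,"wz":0},{"tx":0,"ty":0,"tz":0,"wx":0,"wy":0,"wz":0}]'

```text
time_s: 15.72
ee_pos: [548.6, 83.3, 113.0]
ee_rot: [-180.0, -0.1, -12.6]
force: [0.5, -0.8, -0.9]
gripper_width: 51.7
gripper_force: 39.9
```

```bash
cat >> h.py <<'E'
def boxpose(s):
    a=np.radians(-12.5);c=np.array([569.05,46.15]);d=s['ee_pos'][:2]-c
    return (d@[np.cos(a),np.sin(a)],d@[-np.sin(a),np.cos(a)])
E
python3 -c "
from workcell import env
from h import *
s=env.state();print(boxpose(s),s['ee_pos'],s['ee_rot'])"
```

```text
(np.float64(-28.03172664742229), np.float64(31.862439076929476)) [548.57903121  83.32434814 113.00744583] [-1.79958792e+02 -1.32492438e-01 -1.25542438e+01]
```

>>> move_arm --plan '[{"tx":-0.2,"ty":0,"tz":0.5,"wx":0,"wy":0,"wz":0},{"tx":0,"ty":0,"tz":0.5,"wx":0,"wy":0,"wz":0},{"tx":0,"ty":0,"tz":0.5,"wx":0,"wy":0,"wz":0},{"tx":0,"ty":0,"tz":0.5,"wx":0,"wy":0,"wz":0},{"tx":0,"ty":0,"tz":0.5,"wx":0,"wy":0,"wz":0},{"tx":0,"ty":0,"tz":0.5,"wx":0,"wy":0,"wz":0},{"tx":0,"ty":0,"tz":0,"wx":0,"wy":0,"wz":0},{"tx":0,"ty":0,"tz":0,"wx":0,"wy":0,"wz":0}]'

```text
time_s: 16.38
ee_pos: [545.5, 83.5, 81.4]
ee_rot: [180.0, 0.0, -12.6]
force: [-0.5, -0.5, -1.1]
gripper_width: 51.6
gripper_force: 39.9
```

>>> move_arm --plan '[{"tx":0,"ty":0,"tz":0.5,"wx":0,"wy":0,"wz":0},{"tx":0,"ty":0,"tz":0.5,"wx":0,"wy":0,"wz":0},{"tx":0,"ty":0,"tz":0.5,"wx":0,"wy":0,"wz":0},{"tx":0,"ty":0,"tz":0.3,"wx":0,"wy":0,"wz":0},{"tx":0,"ty":0,"tz":0.2,"wx":0,"wy":0,"wz":0},{"tx":0,"ty":0,"tz":0,"wx":0,"wy":0,"wz":0},{"tx":0,"ty":0,"tz":0,"wx":0,"wy":0,"wz":0}]'

```text
time_s: 16.97
ee_pos: [545.7, 83.5, 61.7]
ee_rot: [180.0, 0.0, -12.6]
force: [-0.1, -0.6, -1.9]
gripper_width: 51.6
gripper_force: 39.9
```

>>> move_arm --plan '[{"tx":0,"ty":0,"tz":0.1,"wx":0,"wy":0,"wz":0},{"tx":0,"ty":0,"tz":0.1,"wx":0,"wy":0,"wz":0},{"tx":0,"ty":0,"tz":0,"wx":0,"wy":0,"wz":0},{"tx":0,"ty":0,"tz":0,"wx":0,"wy":0,"wz":0}]'

```text
time_s: 17.3
ee_pos: [545.8, 83.6, 59.9]
ee_rot: [180.0, -0.0, -12.6]
force: [-0.3, 0.3, -0.5]
gripper_width: 51.7
gripper_force: 39.9
```

>>> move_arm --plan '[{"tx":0,"ty":0,"tz":0.1,"wx":0,"wy":0,"wz":0},{"tx":0,"ty":0,"tz":0.1,"wx":0,"wy":0,"wz":0},{"tx":0,"ty":0,"tz":0,"wx":0,"wy":0,"wz":0},{"tx":0,"ty":0,"tz":0,"wx":0,"wy":0,"wz":0}]'

```text
time_s: 17.63
ee_pos: [546.0, 83.5, 58.4]
ee_rot: [-180.0, -0.0, -12.6]
force: [-0.7, -0.9, 3.2]
gripper_width: 51.8
gripper_force: 40.0
```

>>> move_arm --plan '[{"tx":0,"ty":0,"tz":0,"wx":0,"wy":0,"wz":0},{"tx":0,"ty":0,"tz":0,"wx":0,"wy":0,"wz":0},{"tx":0,"ty":0,"tz":0,"wx":0,"wy":0,"wz":0},{"tx":0,"ty":0,"tz":0,"wx":0,"wy":0,"wz":0},{"tx":0,"ty":0,"tz":0,"wx":0,"wy":0,"wz":0}]' --gripper 7.6

```text
time_s: 18.05
ee_pos: [545.7, 83.6, 57.7]
ee_rot: [180.0, 0.0, -12.6]
force: [-0.5, -0.4, -1.2]
gripper_width: 75.7
gripper_force: 0.0
```

>>> move_arm --plan '[{"tx":0,"ty":0,"tz":-1,"wx":0,"wy":0,"wz":0},{"tx":0,"ty":0,"tz":-2,"wx":0,"wy":0,"wz":0},{"tx":0,"ty":0,"tz":-3,"wx":0,"wy":0,"wz":0},{"tx":0,"ty":0,"tz":-3,"wx":0,"wy":0,"wz":0},{"tx":0,"ty":0,"tz":-3,"wx":0,"wy":0,"wz":0},{"tx":0.43,"ty":-2.92,"tz":0,"wx":0,"wy":0,"wz":0},{"tx":0.43,"ty":-2.92,"tz":0,"wx":0,"wy":0,"wz":0},{"tx":0.43,"ty":-2.92,"tz":0,"wx":0,"wy":0,"wz":0},{"tx":0.43,"ty":-2.92,"tz":0,"wx":0,"wy":0,"wz":0},{"tx":0.43,"ty":-2.92,"tz":0,"wx":0,"wy":0,"wz":0},{"tx":0.43,"ty":-2.92,"tz":0,"wx":0,"wy":0,"wz":0},{"tx":0.4,"ty":-2.92,"tz":0,"wx":0,"wy":0,"wz":0}]'

```text
time_s: 19.05
ee_pos: [619.7, 278.0, 178.6]
ee_rot: [-180.0, -0.0, -12.6]
force: [0.3, 0.1, -0.5]
gripper_width: 75.9
gripper_force: 0.0
```

>>> move_arm --plan '[{"tx":0,"ty":0,"tz":0,"wx":0,"wy":0,"wz":0},{"tx":0,"ty":0,"tz":0,"wx":0,"wy":0,"wz":0},{"tx":0,"ty":0,"tz":0,"wx":0,"wy":0,"wz":0},{"tx":0,"ty":0,"tz":0,"wx":0,"wy":0,"wz":0}]'

```text
time_s: 19.38
ee_pos: [619.0, 275.5, 178.3]
ee_rot: [180.0, -0.0, -12.6]
force: [0.1, 0.0, 0.1]
gripper_width: 76.3
gripper_force: 0.0
```

```bash
python3 - <<'E'
from workcell import env, grab_frame
from h import *
s=env.state();plan(s,619.1,276.6,52,-12.5)
# tub in box check: lid region in top view
g=grab_frame('top'); pickle.dump(g,open('t7.pkl','wb'))
w=pickle.load(open('top0.pkl','rb'))
a=np.radians(-12.5);X=np.array([np.cos(a),np.sin(a)]);Y=np.array([-X[1],X[0]]);t=s['ee_pos']*0
c=np.array([569.05,46.15])-[2.6,2.3]
for i,j in((-57,5),(-57,57),(-5,57),(-5,5)): print(i,j,np.round(proj(g,(*(c+i*X+j*Y),95)),1))
d=(np.abs(g['color'].astype(int)-w['color']).sum(2)>40).astype(np.uint8)
print('lid mean',[g['color'][230:245:5,u].mean(1).astype(int).tolist() for u in range(240,285,3)])
E
```

```text
time 19.4 pose [619.  275.5 178.3] rot [179.97  -0.   -12.62] F [0.1 0.  0.1] w 76.3 gf 0.0
turn wz -0.002; then cm tx -0.01 ty -0.11 tz 12.63
-57 5 [271.4 254.7]
-57 57 [247.3 248.8]
-5 57 [253.6 224.8]
-5 5 [277.5 230.6]
lid mean [[106, 81, 79], [109, 82, 80], [142, 81, 72], [131, 53, 42], [81, 98, 96], [112, 98, 99], [113, 112, 98], [111, 111, 111], [111, 111, 111], [106, 111, 110], [91, 110, 110], [82, 110, 107], [94, 58, 67], [90, 58, 28], [42, 43, 29]]
```

>>> move_arm --plan '[{"tx":0,"ty":-0.1,"tz":1.5,"wx":0,"wy":0,"wz":0},{"tx":0,"ty":0,"tz":3,"wx":0,"wy":0,"wz":0},{"tx":0,"ty":0,"tz":3,"wx":0,"wy":0,"wz":0},{"tx":0,"ty":0,"tz":3,"wx":0,"wy":0,"wz":0},{"tx":0,"ty":0,"tz":1.5,"wx":0,"wy":0,"wz":0},{"tx":0,"ty":0,"tz":0.6,"wx":0,"wy":0,"wz":0},{"tx":0,"ty":0,"tz":0,"wx":0,"wy":0,"wz":0},{"tx":0,"ty":0,"tz":0,"wx":0,"wy":0,"wz":0}]'

```text
time_s: 20.1
ee_pos: [620.3, 277.3, 53.0]
ee_rot: [-179.9, -0.1, -12.6]
force: [-0.6, 0.0, -0.3]
gripper_width: 76.2
gripper_force: 0.0
```

>>> move_arm --plan '[{"tx":0,"ty":0,"tz":0,"wx":0,"wy":0,"wz":0},{"tx":0,"ty":0,"tz":0,"wx":0,"wy":0,"wz":0},{"tx":0,"ty":0,"tz":0,"wx":0,"wy":0,"wz":0},{"tx":0,"ty":0,"tz":0,"wx":0,"wy":0,"wz":0},{"tx":0,"ty":0,"tz":0,"wx":0,"wy":0,"wz":0},{"tx":0,"ty":0,"tz":0,"wx":0,"wy":0,"wz":0}]' --gripper 4 --force 40

```text
time_s: 20.6
ee_pos: [620.1, 277.2, 53.0]
ee_rot: [-180.0, -0.1, -12.6]
force: [-1.1, -1.9, 6.4]
gripper_width: 54.5
gripper_force: 40.0
```

>>> move_arm --plan '[{"tx":0,"ty":0,"tz":-0.5,"wx":0,"wy":0,"wz":0},{"tx":0,"ty":0,"tz":-1.5,"wx":0,"wy":0,"wz":0},{"tx":0,"ty":0,"tz":-2,"wx":0,"wy":0,"wz":0},{"tx":0,"ty":0,"tz":-3,"wx":0,"wy":0,"wz":0},{"tx":0,"ty":0,"tz":-3,"wx":0,"wy":0,"wz":0},{"tx":0,"ty":0,"tz":-2.5,"wx":0,"wy":0,"wz":0},{"tx":0,"ty":0,"tz":-1,"wx":0,"wy":0,"wz":0},{"tx":0,"ty":0,"tz":0,"wx":0,"wy":0,"wz":0}]'

```text
time_s: 21.27
ee_pos: [620.7, 278.4, 189.3]
ee_rot: [-179.8, -0.2, -12.6]
force: [-0.5, -0.5, -3.1]
gripper_width: 54.1
gripper_force: 40.0
```

```bash
python3 - <<'E'
from workcell import env, grab_frame
from h import *
s=env.state()
a=np.radians(-12.5);X=np.array([np.cos(a),np.sin(a)]);Y=np.array([-X[1],X[0]])
t=np.array([569.05,46.15])+31*X+31.8*Y; plan(s,*t,58,-12.5)
E
```

```text
time 21.3 pose [620.7 278.4 189.3] rot [-179.81   -0.23  -12.57] F [-0.5 -0.5 -3.1] w 54.1 gf 40.0
turn wz -0.001; then cm tx 3.08 ty 20.61 tz 13.13
```

>>> move_arm --plan '[{"tx":0.1,"ty":0.8,"tz":0,"wx":0,"wy":0,"wz":0},{"tx":0.3,"ty":2.2,"tz":0,"wx":0,"wy":0,"wz":0},{"tx":0.35,"ty":2.7,"tz":0,"wx":0,"wy":0,"wz":0},{"tx":0.38,"ty":2.8,"tz":0,"wx":0,"wy":0,"wz":0},{"tx":0.38,"ty":2.8,"tz":0,"wx":0,"wy":0,"wz":0},{"tx":0.38,"ty":2.8,"tz":0,"wx":0,"wy":0,"wz":0},{"tx":0.38,"ty":2.8,"tz":0,"wx":0,"wy":0,"wz":0},{"tx":0.3,"ty":2.2,"tz":0,"wx":0,"wy":0,"wz":0},{"tx":0.21,"ty":1.5,"tz":0,"wx":0,"wy":0,"wz":0},{"tx":0,"ty":0,"tz":2,"wx":0,"wy":0,"wz":0},{"tx":0,"ty":0,"tz":0,"wx":0,"wy":0,"wz":0},{"tx":0,"ty":0,"tz":0,"wx":0,"wy":0,"wz":0}]'

```text
time_s: 22.27
ee_pos: [600.0, 70.3, 164.4]
ee_rot: [179.9, 0.3, -12.6]
force: [0.4, -0.1, -2.5]
gripper_width: 54.0
gripper_force: 40.0
```

>>> move_arm --plan '[{"tx":0,"ty":0,"tz":0,"wx":0,"wy":0,"wz":0},{"tx":0,"ty":0,"tz":0,"wx":0,"wy":0,"wz":0}]'

```text
time_s: 22.43
ee_pos: [602.1, 71.1, 167.1]
ee_rot: [-180.0, -0.0, -12.5]
force: [-0.8, -0.3, -3.2]
gripper_width: 54.4
gripper_force: 40.0
```

```bash
python3 - <<'E'
from workcell import env, grab_frame
from h import *
s=env.state();print(boxpose(s))
a=np.radians(-12.5);X=np.array([np.cos(a),np.sin(a)]);Y=np.array([-X[1],X[0]])
t=np.array([569.05,46.15])+28*X+31.8*Y; plan(s,*t,58,-12.5)
f=grab_frame('wrist'); pickle.dump(f,open('w8.pkl','wb')); G=f['color'].mean(2)
b=s['ee_pos'][2]-53
P=s['ee_pos'][:2]
print('jar bottom front',np.round(proj(f,(*(P+27.5*X),b)),1),'L',np.round(proj(f,(*(P+27.5*Y),b)),1),'R',np.round(proj(f,(*(P-27.5*Y),b)),1))
c=np.array([569.05,46.15])
print('rim far out/in',[np.round(proj(f,(*(c+x*X+31*Y),50)),1) for x in (65,60)])
print(G[140:235,280:285].mean(1).astype(int).tolist())
E
```

```text
(np.float64(26.898266974297737), np.float64(31.531875601294225))
time 22.4 pose [602.1  71.1 167.1] rot [-1.7999e+02 -3.0000e-02 -1.2520e+01] F [-0.8 -0.3 -3.2] w 54.4 gf 40.0
turn wz -0.000; then cm tx 0.11 ty -0.03 tz 10.91
jar bottom front [282.5 187.7] L [245.9 223.7] R [319.  223.7]
rim far out/in [array([282.6, 162.1]), array([282.6, 167.7])]
[204, 203, 203, 203, 206, 209, 211, 212, 210, 211, 210, 209, 208, 207, 207, 199, 163, 95, 63, 65, 65, 67, 92, 127, 136, 134, 127, 111, 98, 119, 130, 133, 134, 134, 133, 134, 133, 133, 132, 133, 133, 133, 132, 133, 133, 132, 130, 124, 121, 121, 123, 120, 115, 110, 111, 111, 109, 112, 110, 109, 111, 108, 114, 136, 148, 130, 122, 122, 122, 123, 123, 121, 121, 122, 122, 126, 139, 142, 95, 63, 64, 65, 65, 64, 65, 66, 66, 67, 72, 94, 124, 137, 135, 131, 125]
```

>>> move_arm --plan '[{"tx":0.1,"ty":0,"tz":1,"wx":0,"wy":0,"wz":0},{"tx":0,"ty":0,"tz":2,"wx":0,"wy":0,"wz":0},{"tx":0,"ty":0,"tz":1.5,"wx":0,"wy":0,"wz":0},{"tx":0,"ty":0,"tz":1,"wx":0,"wy":0,"wz":0},{"tx":0,"ty":0,"tz":0,"wx":0,"wy":0,"wz":0},{"tx":0,"ty":0,"tz":0,"wx":0,"wy":0,"wz":0},{"tx":0,"ty":0,"tz":0,"wx":0,"wy":0,"wz":0},{"tx":0,"ty":0,"tz":0,"wx":0,"wy":0,"wz":0}]'

```text
time_s: 23.15
ee_pos: [603.7, 70.3, 113.0]
ee_rot: [-180.0, -0.1, -12.6]
force: [-0.4, -0.6, -2.8]
gripper_width: 54.6
gripper_force: 40.0
```

```bash
python3 -c "
from workcell import env
from h import *
s=env.state();print(boxpose(s),s['ee_pos'],s['ee_rot'])"
```

```text
(np.float64(28.63364030217748), np.float64(31.1210105546394)) [603.74072821  70.33586429 112.9965875 ] [-1.79960230e+02 -1.37045252e-01 -1.25660764e+01]
```

>>> move_arm --plan '[{"tx":-0.05,"ty":-0.06,"tz":0.4,"wx":0,"wy":0,"wz":0},{"tx":0,"ty":0,"tz":0.4,"wx":0,"wy":0,"wz":0},{"tx":0,"ty":0,"tz":0.4,"wx":0,"wy":0,"wz":0},{"tx":0,"ty":0,"tz":0.4,"wx":0,"wy":0,"wz":0},{"tx":0,"ty":0,"tz":0.4,"wx":0,"wy":0,"wz":0},{"tx":0,"ty":0,"tz":0,"wx":0,"wy":0,"wz":0},{"tx":0,"ty":0,"tz":0,"wx":0,"wy":0,"wz":0}]'

```text
time_s: 23.73
ee_pos: [602.2, 70.8, 91.4]
ee_rot: [180.0, 0.0, -12.6]
force: [-0.2, 0.1, -2.4]
gripper_width: 54.5
gripper_force: 40.0
```

>>> move_arm --plan '[{"tx":0,"ty":0,"tz":0.5,"wx":0,"wy":0,"wz":0},{"tx":0,"ty":0,"tz":0.5,"wx":0,"wy":0,"wz":0},{"tx":0,"ty":0,"tz":0.5,"wx":0,"wy":0,"wz":0},{"tx":0,"ty":0,"tz":0,"wx":0,"wy":0,"wz":0},{"tx":0,"ty":0,"tz":0,"wx":0,"wy":0,"wz":0}]'

```text
time_s: 24.15
ee_pos: [602.1, 70.9, 76.2]
ee_rot: [180.0, 0.1, -12.6]
force: [0.7, -0.8, -3.5]
gripper_width: 54.3
gripper_force: 40.0
```

>>> move_arm --plan '[{"tx":0,"ty":0,"tz":0.5,"wx":0,"wy":0,"wz":0},{"tx":0,"ty":0,"tz":0.5,"wx":0,"wy":0,"wz":0},{"tx":0,"ty":0,"tz":0.4,"wx":0,"wy":0,"wz":0},{"tx":0,"ty":0,"tz":0.1,"wx":0,"wy":0,"wz":0},{"tx":0,"ty":0,"tz":0,"wx":0,"wy":0,"wz":0},{"tx":0,"ty":0,"tz":0,"wx":0,"wy":0,"wz":0}]'

```text
time_s: 24.65
ee_pos: [602.5, 70.9, 61.8]
ee_rot: [180.0, -0.0, -12.6]
force: [0.6, 0.5, -3.3]
gripper_width: 54.4
gripper_force: 40.0
```

>>> move_arm --plan '[{"tx":0,"ty":0,"tz":0.1,"wx":0,"wy":0,"wz":0},{"tx":0,"ty":0,"tz":0.1,"wx":0,"wy":0,"wz":0},{"tx":0,"ty":0,"tz":0.1,"wx":0,"wy":0,"wz":0},{"tx":0,"ty":0,"tz":0,"wx":0,"wy":0,"wz":0},{"tx":0,"ty":0,"tz":0,"wx":0,"wy":0,"wz":0}]'

```text
time_s: 25.07
ee_pos: [602.4, 70.9, 58.8]
ee_rot: [180.0, 0.0, -12.6]
force: [0.3, -0.3, -2.8]
gripper_width: 54.2
gripper_force: 40.0
```

>>> move_arm --plan '[{"tx":0,"ty":0,"tz":0.1,"wx":0,"wy":0,"wz":0},{"tx":0,"ty":0,"tz":0.05,"wx":0,"wy":0,"wz":0},{"tx":0,"ty":0,"tz":0,"wx":0,"wy":0,"wz":0},{"tx":0,"ty":0,"tz":0,"wx":0,"wy":0,"wz":0}]'

```text
time_s: 25.4
ee_pos: [602.9, 70.8, 58.0]
ee_rot: [-180.0, -0.1, -12.6]
force: [-0.2, -0.1, 2.3]
gripper_width: 54.0
gripper_force: 40.0
```

Contact with the floor (force went from -3 to +2 N). Release and withdraw upward.

>>> move_arm --plan '[{"tx":0,"ty":0,"tz":0,"wx":0,"wy":0,"wz":0},{"tx":0,"ty":0,"tz":0,"wx":0,"wy":0,"wz":0},{"tx":0,"ty":0,"tz":0,"wx":0,"wy":0,"wz":0},{"tx":0,"ty":0,"tz":0,"wx":0,"wy":0,"wz":0},{"tx":0,"ty":0,"tz":0,"wx":0,"wy":0,"wz":0}]' --gripper 7.2

```text
time_s: 25.82
ee_pos: [602.4, 71.0, 57.2]
ee_rot: [180.0, 0.0, -12.6]
force: [-0.3, -0.3, -0.9]
gripper_width: 72.0
gripper_force: 0.0
```

>>> move_arm --plan '[{"tx":0,"ty":0,"tz":-1,"wx":0,"wy":0,"wz":0},{"tx":0,"ty":0,"tz":-2,"wx":0,"wy":0,"wz":0},{"tx":0,"ty":0,"tz":-3,"wx":0,"wy":0,"wz":0},{"tx":0,"ty":0,"tz":-3,"wx":0,"wy":0,"wz":0},{"tx":0,"ty":0,"tz":-3,"wx":0,"wy":0,"wz":0},{"tx":-3,"ty":0,"tz":-2,"wx":0,"wy":0,"wz":0},{"tx":-3,"ty":0,"tz":-2,"wx":0,"wy":0,"wz":0},{"tx":-3,"ty":0,"tz":-2,"wx":0,"wy":0,"wz":0},{"tx":-3,"ty":0,"tz":-2,"wx":0,"wy":0,"wz":0},{"tx":-3,"ty":0,"tz":-1,"wx":0,"wy":0,"wz":0},{"tx":-3,"ty":0,"tz":0,"wx":0,"wy":0,"wz":0},{"tx":0,"ty":0,"tz":0,"wx":0,"wy":0,"wz":0}]'

```text
time_s: 26.82
ee_pos: [422.3, 110.7, 269.4]
ee_rot: [-179.9, -0.0, -12.5]
force: [-0.2, 0.0, -0.6]
gripper_width: 72.3
gripper_force: 0.0
```

>>> move_arm --plan '[{"tx":0,"ty":0,"tz":0,"wx":0,"wy":0,"wz":0},{"tx":0,"ty":0,"tz":0,"wx":0,"wy":0,"wz":0},{"tx":0,"ty":0,"tz":0,"wx":0,"wy":0,"wz":0},{"tx":0,"ty":0,"tz":0,"wx":0,"wy":0,"wz":0}]'

```text
time_s: 27.15
ee_pos: [427.6, 109.9, 267.0]
ee_rot: [180.0, 0.0, -12.6]
force: [-0.3, -0.1, 0.1]
gripper_width: 72.1
gripper_force: 0.0
```

```bash
python3 - <<'E'
from workcell import env, grab_frame
from h import *
s=env.state();print(s['ee_pos'])
g=grab_frame('scene'); q0=pickle.load(open('scene0.pkl','rb'))
a=np.radians(-12.5);X=np.array([np.cos(a),np.sin(a)]);Y=np.array([-X[1],X[0]]);c=np.array([569.05,46.15])
# lid colour checks in scene: dark lid spans z 80..100 (jar), edges along its axis
for n,x,r,h in (('jar',28,27.5,100),('tub',-31,26,95)):
    p=c+x*X+31.5*Y; col=g['color'].mean(2)
    u,v=proj(g,(*p,h)); ub,vb=proj(g,(*p,50)); print(n,round(u,1),round(v,1),round(ub,1),round(vb,1),'column',col[int(v)-14:int(vb)+4,int(round(u))].astype(int).tolist())
    print(' row below lid',col[int(vb)-14,int(u)-24:int(u)+24].astype(int).tolist(),' row lid',col[int(v)+8,int(u)-24:int(u)+24].astype(int).tolist())
E
```

```text
[427.58699998 109.89813915 266.9699358 ]
jar 276.2 180.3 275.7 201.4 column [184, 178, 166, 145, 125, 117, 112, 112, 111, 111, 112, 112, 114, 113, 113, 114, 113, 113, 113, 113, 110, 100, 77, 59, 55, 51, 52, 52, 53, 61, 79, 97, 99, 101, 102, 103, 105, 103, 103]
 row below lid [89, 89, 88, 89, 92, 94, 106, 114, 118, 111, 89, 64, 52, 48, 51, 59, 64, 74, 78, 87, 90, 93, 94, 99, 100, 99, 97, 95, 95, 92, 88, 83, 78, 69, 61, 63, 86, 137, 180, 197, 201, 201, 202, 204, 203, 203, 201, 204]  row lid [87, 87, 90, 88, 91, 92, 102, 111, 113, 107, 90, 65, 49, 50, 51, 52, 53, 56, 61, 63, 70, 74, 75, 76, 77, 77, 77, 78, 71, 71, 65, 66, 62, 60, 59, 61, 87, 140, 182, 198, 203, 202, 202, 204, 203, 203, 203, 203]
tub 264.8 169.6 264.6 188.1 column [186, 184, 181, 185, 184, 186, 183, 184, 177, 152, 119, 100, 100, 96, 98, 98, 97, 98, 98, 98, 97, 103, 104, 105, 110, 113, 112, 110, 105, 93, 73, 56, 48, 50, 51, 49, 49]
 row below lid [201, 200, 199, 194, 190, 187, 185, 183, 172, 140, 86, 57, 48, 55, 65, 79, 89, 94, 96, 96, 96, 96, 98, 97, 98, 98, 98, 102, 106, 109, 108, 110, 110, 112, 113, 113, 111, 108, 107, 120, 152, 176, 187, 189, 192, 197, 199, 199]  row lid [201, 203, 202, 202, 201, 199, 194, 188, 175, 142, 100, 74, 58, 54, 51, 53, 61, 74, 82, 91, 89, 90, 87, 89, 96, 104, 110, 112, 111, 114, 113, 114, 113, 113, 113, 112, 112, 114, 113, 112, 115, 117, 118, 125, 134, 149, 165, 182]
```

```bash
python3 -c "
from workcell import env
print(env.job_done())"
```

```text
the job is handed in; nothing more can be done
None
```

I handed the job in at about 27 s of the 72 s allowed; no pass/fail verdict came back. The jar and tub are lowered into the free half of the box down to floor contact. The scriber hangs through the eye on its collar, as last seen in the wrist camera before the jar and tub went in, and nothing touched the tile, tape or bottle that I could tell.

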